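Put the stacked check weights back into their fitted cases

TASK

The balance has been checked: take the stack of four steel weights on its pan down from the top, one weight at a time, and set each one into the well of its own fitted case, smallest weight first, so that it sits flat on the bottom of the well. Set the weights down rather than dropping them, do not push against the balance, and leave the glass beaker standing where it is.

Things in the scene. Friction and masses are not known exactly. Their poses are not given: they have to be found in the camera images.
- weight_xl: The largest of four polished steel check weights, loose: an upright disc 62 mm across and 25 mm high; on its top a spigot 12 mm across, 3 mm high, in its underside a recess 15 mm across, 4 mm deep, by which the weights locate on one another. Origin: centre of the underside; z up its axis. Grip its side, upper half, at any yaw. About 500 g.
- weight_l: The second largest of four polished steel check weights, loose: an upright disc 49 mm across and 22 mm high; on its top a spigot 12 mm across, 3 mm high, in its underside a recess 15 mm across, 4 mm deep, by which the weights locate on one another. Origin: centre of the underside; z up its axis. Grip its side, upper half, at any yaw. About 200 g.
- weight_m: The second smallest of four polished steel check weights, loose: an upright disc 36 mm across and 21 mm high; on its top a spigot 12 mm across, 3 mm high, in its underside a recess 15 mm across, 4 mm deep, by which the weights locate on one another. Origin: centre of the underside; z up its axis. Grip its side, upper half, at any yaw. About 100 g.
- weight_s: The smallest of four polished steel check weights, loose: an upright disc 23 mm across and 20 mm high; on its top a spigot 12 mm across, 3 mm high, in its underside a recess 15 mm across, 4 mm deep, by which the weights locate on one another. Origin: centre of the underside; z up its axis. Grip its side, upper half, at any yaw. About 50 g.
- case_xl: Open case of the largest weight, fixed: grey base 87 mm square, 27 mm high, with a round blue-lined well 73 mm across, 6 mm deep (floor 21 mm above the bench). Origin: on the well's axis at the underside; z up; x towards its lid, folded back flat behind the base, as big and as high, with a square recess (not the weight's place). The next larger weight does not fit.
- case_l: Open case of the second largest weight, fixed: grey base 74 mm square, 24 mm high, with a round blue-lined well 60 mm across, 6 mm deep (floor 18 mm above the bench). Origin: on the well's axis at the underside; z up; x towards its lid, folded back flat behind the base, as big and as high, with a square recess (not the weight's place). The next larger weight does not fit.
- case_m: Open case of the second smallest weight, fixed: grey base 61 mm square, 23 mm high, with a round blue-lined well 47 mm across, 6 mm deep (floor 17 mm above the bench). Origin: on the well's axis at the underside; z up; x towards its lid, folded back flat behind the base, as big and as high, with a square recess (not the weight's place). The next larger weight does not fit.
- case_s: Open case of the smallest weight, fixed: grey base 48 mm square, 22 mm high, with a round blue-lined well 34 mm across, 6 mm deep (floor 16 mm above the bench). Origin: on the well's axis at the underside; z up; x towards its lid, folded back flat behind the base, as big and as high, with a square recess (not the weight's place). The next larger weight does not fit.
- balance: White laboratory balance, fixed, 190 mm deep (x), 140 mm wide (y). Round dark pan 106 mm across, its top 62 mm above the bench, its centre 22 mm along x from the origin; front panel with display at the -x end, 44 mm high. Origin: centre of the underside. The weights stand stacked near the middle of the pan, largest at the bottom, smallest on top.
- beaker: A small glass beaker with a spout, loose bystander, 53 mm in diameter, 60 mm high. Origin: centre of its underside; z up.

How it is judged (in metres and radians):
On the way, in this order (a step that is already met when the one before it is completed fails the run):
1. the smallest weight sits in the well of its own case, let go (horizontal distance between weight_s and case_s below 0.009 m and z of weight_s in the frame of case_s between 0.013 and 0.019 m and angle between weight_s's own z axis and vertical below 0.1 rad and contact force between the fingers and weight_s below 0.2 N and linear speed of weight_s below 0.02 m/s), for 0.2 s.
2. the second smallest weight sits in the well of its own case, let go (horizontal distance between weight_m and case_m below 0.009 m and z of weight_m in the frame of case_m between 0.014 and 0.02 m and angle between weight_m's own z axis and vertical below 0.1 rad and contact force between the fingers and weight_m below 0.2 N and linear speed of weight_m below 0.02 m/s), for 0.2 s.
3. the second largest weight sits in the well of its own case, let go (horizontal distance between weight_l and case_l below 0.009 m and z of weight_l in the frame of case_l between 0.015 and 0.021 m and angle between weight_l's own z axis and vertical below 0.1 rad and contact force between the fingers and weight_l below 0.2 N and linear speed of weight_l below 0.02 m/s), for 0.2 s.
4. the largest weight sits in the well of its own case, let go (horizontal distance between weight_xl and case_xl below 0.009 m and z of weight_xl in the frame of case_xl between 0.018 and 0.024 m and angle between weight_xl's own z axis and vertical below 0.1 rad and contact force between the fingers and weight_xl below 0.2 N and linear speed of weight_xl below 0.02 m/s), for 0.2 s.
At the end, for the whole second after the job is handed in: Each weight sits in the well of the case of its own size: within 9 mm of the well's axis, its underside within 3 mm of the well's floor, upright within 0.1 rad, let go and at rest (under 20 mm/s); the beaker stands upright within 30 mm of where it was (all of step 1 and all of step 2 and all of step 3 and all of step 4 and angle between beaker's own z axis and vertical below 0.15 rad and distance of beaker from where it was at the start of the episode below 0.03 m); the robot touches nothing.
It fails at once if a weight is dropped (falls free at more than 0.7 m/s, a fall of over 25 mm) ((linear speed of weight_s above 0.7 m/s and contact force between the fingers and weight_s below 0.1 N) or (linear speed of weight_m above 0.7 m/s and contact force between the fingers and weight_m below 0.1 N) or (linear speed of weight_l above 0.7 m/s and contact force between the fingers and weight_l below 0.1 N) or (linear speed of weight_xl above 0.7 m/s and contact force between the fingers and weight_xl below 0.1 N)).
It fails at once if the robot pushes against the balance with more than 12 N (contact force between any of the arm, the fingers and balance above 12 N).
It fails at once if the beaker is knocked over or pushed away by more than 30 mm (angle between beaker's own z axis and vertical above 0.4 rad or distance of beaker from where it was at the start of the episode above 0.03 m).
It also fails if it takes over 112 s, if anything falls off the work surface, if the arm or the gripper's body presses on something with over 40 N, if the wrist force passes 120 N, or if a joint passes its speed limit or range.

ROBOT

A 6-joint arm with a two-finger parallel gripper is mounted at the origin on a cart in front of the work surface, level with it; the furniture and walls round the work are solid. World frame = base frame: x ahead of the robot, y to its left, z up, the work surface at z = 0. Lengths are in m, angles in degrees, forces in N, time in s.
With the tool pointing down it reaches from about 0.325 to 0.875 m from the base axis. Payload 4.4 kg.
Tool frame: the origin (TCP) lies at the very end of the fingers, on their centre line; the grasp point (between the pads) lies manip.pinch_z behind it (manip.pinch_z is the distance from the TCP to the grasp point, in m); z points along the fingers, y is the line along which they close (so a half turn about z gives the same grasp; the last joint's range is limited). The gripper opens to 85 mm and grips with 20 to 120 N. Pads are 22 mm wide; open, the fingers measure 114 mm over their backs; the gripper's body (76 mm by 85 mm) begins 54 mm behind the grasp point. The pads swing forward as they close: fully open they stand 13 mm farther back than shut.
Start: joints at [-83.68, 11.837, 88.321, -0, 79.842, -8.623], TCP at [0.148, -0.556, 0.231] pointing down, gripper open.
Joint ranges: [-156.59, 156.59], [-49.26, 127.26], [12.9, 141.05], [-63.56, 243.56], [4.71, 150.69], [-161.64, 161.64]. Speed limits (degrees/s): [159.86, 159.86, 180, 180, 180, 180].

INTERFACE

Orientations are given as a 3x3 rotation matrix whose columns are the frame's x, y, z axes.
In Python, from station import manip gives the robot as it stands.
- The arm moves only by the tool play_rows, never from a script. Its argument "deltas" is a list of rows, each an object of numbers: "hand": the opening, from 0 (shut) to 1 (fully open); "dx", "dy", "dz": the shift along the tool's x, y, z in units of 25 mm (1.0 is 25 mm); "ax", "ay", "az": the turn, a rotation vector about the tool's x, y, z in units of 8 degrees (1.0 is 8 degrees). In form: [{"hand": .., "dx": .., "dy": .., "dz": .., "ax": .., "ay": .., "az": ..}, ...]. A call has 1 to 12 rows; each row is the pose to reach, as a shift and turn from the pose commanded when the call began, along the tool's axes at that moment; what a row does not reach only later rows make up. A row lasts 1/10 s, in which the tool goes at most 50 mm and 8.59 degrees, less where a joint would pass 70% of its speed; a pose out of reach is approached as far as the arm can. A call with a gripper value outside its range is refused whole. The fingers move at their own pace and stop on an object; "squeeze" is the grip in N (left out, the last holds). Time passes only in rows, so rows that repeat a pose let the fingers close. It gives the time, the measured TCP pose, the force, the opening and the grip force at its end, in the units of the state.
- manip.observe(): the state, without advancing time (a new reading comes with each control period).
- manip.grab_frame(name): name is "scene" or "top" or "wrist"; returns a dict with "img" (480x640x3 uint8, red, green, blue), "z_map" (480x640 float32, m along the optical axis (not along the pixel's ray), 0 where there is no reading), "K" (3x3 intrinsics, pixels), "rvec" (rotation vector, rad) and "tvec" (3), from world to camera coordinates, as OpenCV has them. Camera axes: x right, y down, z forward; pixel columns grow to the right and rows downward; lengths in m; the calibration is good to about 2 mm. A picture is of the moment at which its call begins.
- manip.hand_in(): hands the job in; it is judged then, once.
The state is a dict: "t": time; "joint_positions": joint angles; "joint_velocities": joint speeds; "joint_torque": joint torques, N m; "tcp_pos": TCP position; "tool_rot": TCP orientation; "contact_force": force on the tool from outside, world axes, zero at the start; "moment": the same for the moment, N m; "gripper_width": finger opening in m; "grasp_force": force on a finger pad.
Only numpy, scipy, OpenCV 4.12 (cv2) and the standard library are available. Lean on these libraries where they do the work, as an engineer would, in place of code of your own. Each camera call takes 0.05 s, during which the arm holds its last target. There are 200 camera calls.

## Working session

There is one attempt and no reset: what is moved stays moved. The work goes in short steps, Python scripts to look and compute and a tool call to move; the robot and the scene stay as the last step left them, time stands still between calls to the robot, and variables do not carry over. Pictures are saved under pics/ and viewed, at most 14 in all, crops included, and the job is handed in when it is done.

Besides the shell and the picture viewer there is one more tool, called after ">>>" by a JSON object that holds its "name" and its "arguments", one argument or row to a line. play_rows: Moves the arm, as the interface text tells. Its arguments: {"type":"object","properties":{"deltas":{"type":"array","items":{"type":"object","properties":{"hand":{"type":"number"},"dx":{"type":"number"},"dy":{"type":"number"},"dz":{"type":"number"},"ax":{"type":"number"},"ay":{"type":"number"},"az":{"type":"number"}}}},"squeeze":{"type":"number"}},"required":["deltas"]}

```bash
mkdir -p pics; ls; cat > h.py <<'E'
import numpy as np, cv2
from station import manip
def grab(n):
    f=manip.grab_frame(n); R=cv2.Rodrigues(np.array(f['rvec'],float))[0]; t=np.array(f['tvec'],float).ravel()
    K=np.array(f['K']); z=f['z_map']; v,u=np.mgrid[:480,:640]
    c=np.stack([(u-K[0,2])/K[0,0]*z,(v-K[1,2])/K[1,1]*z,z],-1)
    P=(c-t)@R; P[z==0]=np.nan
    return f['img'],P,K,R,t
def save(n,img): cv2.imwrite('pics/'+n,img[:,:,::-1])
E
python3 - <<'E'
from h import *
o=manip.observe();print(o,manip.pinch_z)
for n in('scene','top'):
    img,P,K,R,t=grab(n);save(n+'0.png',img);np.savez('/tmp/'+n,img=img,P=P);print(n,-R.T@t,K[0,0])
E
```

```text
pics
{'t': 0.0, 'joint_positions': array([-8.36793630e+01,  1.18871257e+01,  8.84034851e+01, -5.58920736e-04,
        7.98420414e+01, -8.62359738e+00]), 'joint_velocities': array([-0.00927694, -0.02301774, -0.02711779,  0.03486774,  0.10255999,
        0.07032648]), 'joint_torque': array([-8.51573968e-04, -3.83027565e+01, -2.91598839e+01, -3.99671953e-04,
        1.04155781e-02,  6.12992196e-06]), 'tcp_pos': array([ 0.14817734, -0.554804  ,  0.23010813]), 'tool_rot': array([[ 9.66176874e-01,  2.57880164e-01, -2.64431205e-04],
       [ 2.57880078e-01, -9.66174195e-01,  2.30008543e-03],
       [ 3.37659800e-04, -2.29048089e-03, -9.99997320e-01]]), 'contact_force': array([-0.30211583, -0.29507952, -0.34969591]), 'moment': array([0.0352727 , 0.05320401, 0.0046841 ]), 'grasp_force': 0.0, 'gripper_width': 0.08517982710420365} 0.0187
scene [-0.25607705  0.59946287  0.58005581] 618.412893004637
top [ 0.38476159 -0.10119046  1.45650658] 616.6492810435416
```

View pics/scene0.png

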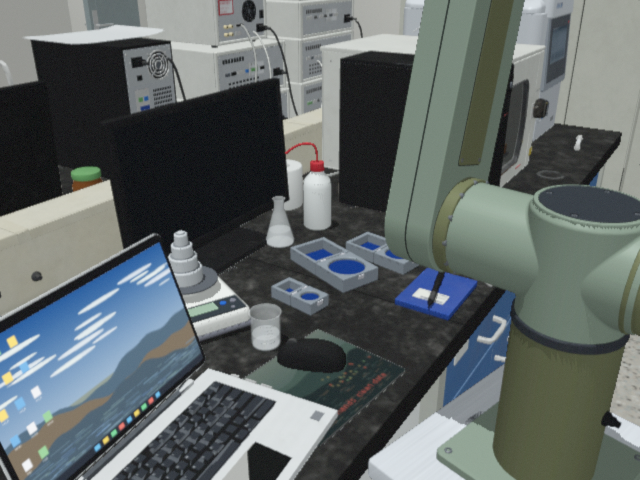

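View pics/top0.png

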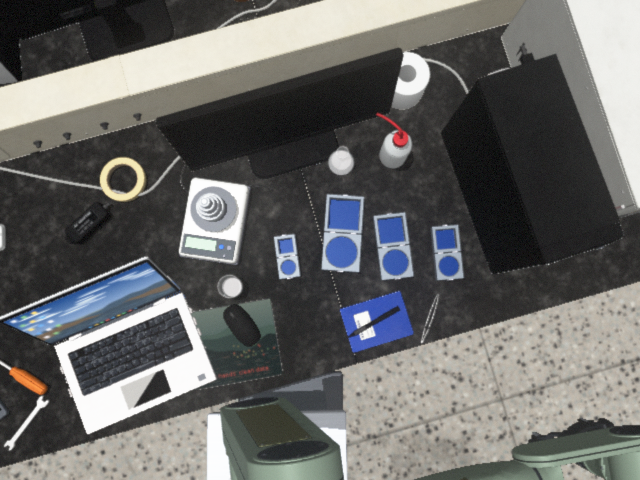

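The scene view shows the stack on the balance (~(182,265)), with the beaker at (265,330). The top view has the stack at (210,206) and the wells at S (289,267), XL (342,252), L (395,263), M (448,266). The beaker is at (230,286), with the laptop screen and monitor nearby.

```bash
python3 - <<'E'
from h import *
d=np.load('/tmp/top.npz');img,P=d['img'],d['P']
hsv=cv2.cvtColor(img,cv2.COLOR_RGB2HSV)
m=cv2.inRange(hsv,(100,110,90),(130,255,255))
n,l,s,c=cv2.connectedComponentsWithStats(m)
for i in range(1,n):
    if s[i,4]>100 and c[i][1]<300:
        q=P[l==i]; q=q[np.isfinite(q[:,0])]
        mid=(q.max(0)+q.min(0))/2
        print('blue',c[i].round(),s[i,2:],'mean',np.nanmean(q,0).round(4),'mid',mid.round(4),'rng',(q.max(0)-q.min(0)).round(3), 'zmed',np.median(q[:,2]).round(4))
# stack levels
c0=P[206,210];print('stack px',c0)
for cam in('top','scene'):
    d=np.load('/tmp/%s.npz'%cam);P=d['P']
    near=np.hypot(P[...,0]-c0[0],P[...,1]-c0[1])<.09
    for nm,a,b in(('xl',.083,.0905),('l',.105,.112),('m',.126,.133),('s',.146,.16)):
        q=P[near&(P[...,2]>a)&(P[...,2]<b)]
        if len(q)>5: print(cam,nm,len(q),'mid',((q.max(0)+q.min(0))/2).round(4),'rng',(q.max(0)-q.min(0)).round(3),'mean',q.mean(0).round(4))
# obstacle heights map : max z in regions
P=np.load('/tmp/top.npz')['P']
for nm,(u0,v0,u1,v1) in dict(monitor=(160,50,400,175),flask=(328,145,355,175),bottle=(380,130,412,168),blackbox=(445,60,620,270),laptop=(0,255,215,430),beaker=(217,273,243,299),balance=(180,180,250,262)).items():
    q=P[v0:v1,u0:u1].reshape(-1,3); q=q[np.isfinite(q[:,0])];q=q[q[:,2]>.015];print(nm,q.min(0).round(3),q.max(0).round(3))
E
```

```text
blue [344. 214.] [ 32  31 851] mean [ 0.6059 -0.164   0.0049] mid [ 0.6061 -0.1638  0.0037] rng [0.073 0.075 0.021] zmed 0.005
blue [391. 230.] [ 26  26 571] mean [ 0.5664 -0.2745  0.0052] mid [ 0.567  -0.2744  0.0061] rng [0.06  0.059 0.021] zmed 0.0054
blue [445. 239.] [ 19  20 335] mean [ 0.5429 -0.4032  0.0052] mid [ 0.5435 -0.4033  0.0043] rng [0.046 0.043 0.016] zmed 0.0052
blue [341. 252.] [ 31  30 729] mean [ 0.5144 -0.1555  0.0219] mid [ 0.515  -0.1555  0.0219] rng [0.069 0.071 0.02 ] zmed 0.0219
blue [286. 246.] [ 14  14 172] mean [ 0.5327 -0.025   0.0052] mid [ 0.5329 -0.025   0.0048] rng [0.032 0.031 0.015] zmed 0.0051
blue [395. 262.] [ 25  25 491] mean [ 0.4886 -0.2813  0.0188] mid [ 0.4886 -0.2811  0.0189] rng [0.057 0.058 0.018] zmed 0.0189
blue [448. 266.] [ 20  20 294] mean [ 0.478 -0.406  0.018] mid [ 0.4786 -0.4057  0.0185] rng [0.045 0.046 0.019] zmed 0.0181
blue [288. 267.] [ 14  13 146] mean [ 0.481  -0.0309  0.0171] mid [ 0.481  -0.03    0.0171] rng [0.029 0.031 0.02 ] zmed 0.0175
blue [ 87. 294.] [ 155   67 1437] mean [0.421  0.3726 0.1861] mid [0.4159 0.3838
[... 460 characters left out ...]
 [0.6022 0.1404 0.0867] rng [0.033 0.055 0.007] mean [0.5984 0.1448 0.0863]
scene l 166 mid [0.6154 0.1421 0.1085] rng [0.047 0.049 0.007] mean [0.608  0.1476 0.1079]
scene m 125 mid [0.6157 0.1421 0.1295] rng [0.035 0.036 0.007] mean [0.6117 0.1457 0.1291]
scene s 74 mid [0.617  0.1424 0.1496] rng [0.02  0.022 0.007] mean [0.6156 0.1435 0.1493]
monitor [ 0.702 -0.302  0.015] [1.002 0.272 0.338]
flask [ 0.702 -0.188  0.015] [ 0.772 -0.129  0.112]
bottle [ 0.713 -0.315  0.015] [ 0.776 -0.251  0.2  ]
blackbox [ 0.457 -0.791  0.015] [ 0.977 -0.396  0.374]
laptop [0.12  0.137 0.015] [0.513 0.63  0.232]
beaker [0.412 0.075 0.015] [0.462 0.129 0.067]
balance [0.495 0.059 0.015] [0.687 0.221 0.157]
```

>>> {"name": "play_rows", "arguments": {
  "deltas": [
    {"hand":1,"dx":0.8,"dy":-0.7,"dz":-0.3},
    {"hand":1,"dx":2.0,"dy":-1.8,"dz":-0.8},
    {"hand":1,"dx":3.4,"dy":-3.0,"dz":-0.8},
    {"hand":1,"dx":4.8,"dy":-4.2,"dz":-0.8},
    {"hand":1,"dx":6.2,"dy":-5.4,"dz":-0.8},
    {"hand":1,"dx":7.6,"dy":-6.6,"dz":-0.8},
    {"hand":1,"dx":9.0,"dy":-7.8,"dz":-0.8},
    {"hand":1,"dx":10.3,"dy":-9.0,"dz":-0.8},
    {"hand":1,"dx":11.6,"dy":-10.2,"dz":-0.8},
    {"hand":1,"dx":12.9,"dy":-11.3,"dz":-0.8},
    {"hand":1,"dx":14.0,"dy":-12.2,"dz":-0.8},
    {"hand":1,"dx":14.8,"dy":-12.9,"dz":-0.8}
  ]
}}

```text
invalid input
```

```bash
cat >> h.py <<'E'
STACK=[.6157,.1413];WELL=dict(s=[.481,-.0305],m=[.4785,-.406],l=[.4887,-.2812],xl=[.5148,-.1555])
def to(x,y,z):
    o=manip.observe();R=o['tool_rot'];d=R.T@(np.array([x,y,z])-o['tcp_pos'])/.025
    e=cv2.Rodrigues(R.T@np.array([[np.cos(Y),np.sin(Y),0],[np.sin(Y),-np.cos(Y),0],[0,0,-1.]]))[0].ravel()*180/np.pi/8 if (Y:=np.arctan2(R[1,0],R[0,0])) is not None else 0
    print('t',round(o['t'],2),'tcp',o['tcp_pos'].round(4),'yaw',round(float(np.degrees(Y)),1),'D',d.round(2),'rot',e.round(2),'w',round(o['gripper_width'],4),'gf',round(o['grasp_force'],1),'F',o['contact_force'].round(1),'j6',o['joint_positions'].round(0))
E
python3 - <<'E'
from h import *
to(*STACK,.25)
P=np.load('/tmp/top.npz')['P']
for x in(.44,.48,.52):
    q=P[(abs(P[...,0]-x)<.02)&(P[...,2]>.04)&(P[...,1]<-.3)];print(x,q[:,1].max())
q=P[(P[...,2]>.1)&(P[...,0]>.64)&(abs(P[...,1]-.14)<.08)];print('mon x',q[:,0].min())
E
```

```text
t 0.1 tcp [ 0.1482 -0.5549  0.2302] yaw 14.9 D [ 25.25 -22.08  -0.74] rot [-0.01 -0.    0.  ] w 0.0855 gf 0.0 F [0.1 0.6 0.1] j6 [-84.  12.  88.  -0.  80.  -9.]
0.44 -0.5028906007477455
0.48 -0.4875544530959191
0.52 -0.4761262763601738
mon x 0.6400877276386023
```

>>> {"name": "play_rows", "arguments": {
  "deltas": [
    {"hand":1,"dx":0.8,"dy":-0.7,"dz":-0.3,"ax":0,"ay":0,"az":0},
    {"hand":1,"dx":2.0,"dy":-1.8,"dz":-0.8,"ax":0,"ay":0,"az":0},
    {"hand":1,"dx":3.4,"dy":-3.0,"dz":-0.8,"ax":0,"ay":0,"az":0},
    {"hand":1,"dx":4.8,"dy":-4.2,"dz":-0.8,"ax":0,"ay":0,"az":0},
    {"hand":1,"dx":6.2,"dy":-5.4,"dz":-0.8,"ax":0,"ay":0,"az":0},
    {"hand":1,"dx":7.6,"dy":-6.6,"dz":-0.8,"ax":0,"ay":0,"az":0},
    {"hand":1,"dx":9.0,"dy":-7.8,"dz":-0.8,"ax":0,"ay":0,"az":0},
    {"hand":1,"dx":10.3,"dy":-9.0,"dz":-0.8,"ax":0,"ay":0,"az":0},
    {"hand":1,"dx":11.6,"dy":-10.2,"dz":-0.8,"ax":0,"ay":0,"az":0},
    {"hand":1,"dx":12.9,"dy":-11.3,"dz":-0.8,"ax":0,"ay":0,"az":0},
    {"hand":1,"dx":14.0,"dy":-12.2,"dz":-0.8,"ax":0,"ay":0,"az":0},
    {"hand":1,"dx":14.8,"dy":-12.9,"dz":-0.8,"ax":0,"ay":0,"az":0}
  ],
  "squeeze": 40
}}

```text
t: 1.3
tcp_pos: [0.4232, -0.1464, 0.2509]
tool_rot: [[0.966, 0.26, -0.0], [0.26, -0.966, 0.001], [-0.0, -0.001, -1.0]]
contact_force: [0.7, -0.8, 0.6]
gripper_width: 0.0851
grasp_force: 0.0
```

```bash
python3 - <<'E'
from h import *
to(*STACK,.25)
E
```

```text
t 1.3 tcp [ 0.4232 -0.1464  0.2509] yaw 15.0 D [10.42 -9.11  0.04] rot [-0.01  0.   -0.  ] w 0.0851 gf 0.0 F [ 0.7 -0.8  0.6] j6 [-30.  -5. 104.   0.  81.  45.]
```

>>> {"name": "play_rows", "arguments": {
  "deltas": [
    {"hand":1,"dx":0.8,"dy":-0.7,"dz":0,"ax":0,"ay":0,"az":0},
    {"hand":1,"dx":2.0,"dy":-1.8,"dz":0,"ax":0,"ay":0,"az":0},
    {"hand":1,"dx":3.4,"dy":-3.0,"dz":0,"ax":0,"ay":0,"az":0},
    {"hand":1,"dx":4.8,"dy":-4.2,"dz":0,"ax":0,"ay":0,"az":0},
    {"hand":1,"dx":6.2,"dy":-5.4,"dz":0,"ax":0,"ay":0,"az":0},
    {"hand":1,"dx":7.6,"dy":-6.6,"dz":0,"ax":0,"ay":0,"az":0},
    {"hand":0.8,"dx":8.8,"dy":-7.7,"dz":0,"ax":0,"ay":0,"az":0},
    {"hand":0.6,"dx":9.8,"dy":-8.5,"dz":0,"ax":0,"ay":0,"az":0},
    {"hand":0.6,"dx":10.4,"dy":-9.1,"dz":0,"ax":0,"ay":0,"az":0},
    {"hand":0.6,"dx":10.4,"dy":-9.1,"dz":0,"ax":0,"ay":0,"az":0},
    {"hand":0.6,"dx":10.4,"dy":-9.1,"dz":0,"ax":0,"ay":0,"az":0}
  ],
  "squeeze": 40
}}

```text
t: 2.4
tcp_pos: [0.6145, 0.1382, 0.2504]
tool_rot: [[0.966, 0.259, -0.002], [0.259, -0.966, -0.001], [-0.002, 0.0, -1.0]]
contact_force: [-1.3, -1.1, -0.0]
gripper_width: 0.0511
grasp_force: 0.0
```

```bash
python3 - <<'E'
from h import *
to(*STACK,.138)
img,P,K,R,t=grab('wrist');save('w1.png',img);print('cam',-R.T@t)
for nm,a,b in(('xl',.083,.0905),('l',.105,.112),('m',.126,.133),('s',.144,.16)):
    q=P[(P[...,2]>a)&(P[...,2]<b)&(np.hypot(P[...,0]-.6157,P[...,1]-.1413)<.05)]
    if len(q)>5: print(nm,len(q),'mid',((q.max(0)+q.min(0))/2).round(4),'rng',(q.max(0)-q.min(0)).round(3))
z=P[...,2]
print('fingers: ', [ (z[np.isfinite(z)&(z>.2)]).min() if (z>.2).any() else None])
E
```

```text
t 2.4 tcp [0.6145 0.1382 0.2504] yaw 15.0 D [ 0.09 -0.11  4.49] rot [0.   0.01 0.  ] w 0.0511 gf 0.0 F [-1.3 -1.1 -0. ] j6 [ 5. 18. 79. -0. 84. 80.]
cam [0.69657042 0.16004502 0.39291131]
xl 973 mid [0.6218 0.1403 0.0867] rng [0.058 0.062 0.007]
l 897 mid [0.6206 0.1403 0.1086] rng [0.048 0.048 0.007]
m 749 mid [0.6204 0.1405 0.1295] rng [0.035 0.035 0.007]
s 788 mid [0.6204 0.1405 0.1497] rng [0.022 0.022 0.011]
fingers:  [np.float64(0.20000309917885992)]
```

View pics/w1.png

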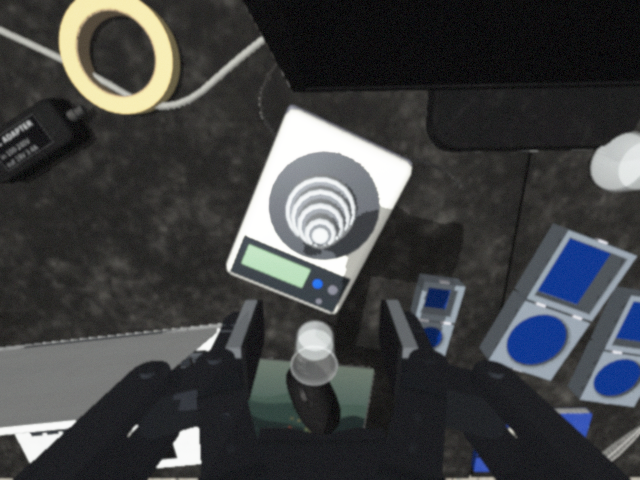

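The wrist view shows the stack at (320,205–235), the fingers at the bottom, and the monitor edge just above the balance. The camera side points towards the monitor, so I'm checking that clearance.

```bash
python3 - <<'E'
from h import *
to(*STACK,.138)
for cam in('wrist','top'):
    img,P,K,R,t=grab(cam)
    for nm,a,b in(('m',.126,.133),('s',.144,.16)):
        q=P[(P[...,2]>a)&(P[...,2]<b)&(np.hypot(P[...,0]-.6157,P[...,1]-.1413)<.05)]
        if len(q)>5: print(cam,nm,len(q),'mid',((q.max(0)+q.min(0))/2).round(4),'rng',(q.max(0)-q.min(0)).round(3))
    for y in(.05,.1,.15,.2):
        for a,b in((.08,.2),(.2,.34)):
            q=P[(abs(P[...,1]-y)<.025)&(P[...,2]>a)&(P[...,2]<b)&(P[...,0]>.66)&(P[...,0]<.9)];print(cam,y,a,len(q),q[:,0].min() if len(q) else None)
    if cam=='wrist':
        hsv=cv2.cvtColor(img,cv2.COLOR_RGB2HSV);m=cv2.inRange(hsv,(100,110,90),(130,255,255))
        n,l,s,c=cv2.connectedComponentsWithStats(m)
        for i in range(1,n):
            if s[i,4]>300 : q=P[l==i];print(c[i].round(),((np.nanmax(q,0)+np.nanmin(q,0))/2).round(4))
to(*STACK,.138)
E
```

```text
t 2.45 tcp [0.6144 0.1377 0.2506] yaw 14.9 D [ 0.09 -0.13  4.5 ] rot [0.   0.01 0.  ] w 0.0517 gf 0.0 F [-0.2 -0.3 -0. ] j6 [ 5. 18. 79. -0. 84. 80.]
wrist m 748 mid [0.6203 0.1404 0.1294] rng [0.035 0.035 0.007]
wrist s 785 mid [0.6202 0.1405 0.1495] rng [0.023 0.022 0.011]
wrist 0.05 0.08 3664 0.7479687019313646
wrist 0.05 0.2 2814 0.756655526957189
wrist 0.1 0.08 3672 0.7335793158398354
wrist 0.1 0.2 4822 0.7422007828063216
wrist 0.15 0.08 3635 0.7193771161231662
wrist 0.15 0.2 5296 0.7279061642985495
wrist 0.2 0.08 1296 0.713424767982373
wrist 0.2 0.2 2349 0.721380106440678
[573. 271.] [ 0.6069 -0.1655  0.014 ]
[631. 324.] [ 0.5646 -0.2794  0.0049]
[536. 339.] [ 0.5183 -0.158   0.0221]
[617. 377.] [ 0.4914 -0.2815  0.0203]
[579. 421.] [ 0.5112 -0.118   0.1629]
top m 79 mid [0.6158 0.1387 0.1295] rng [0.036 0.031 0.007]
top s 85 mid [0.6154 0.1402 0.1508] rng [0.02  0.02  0.013]
top 0.05 0.08 475 0.743946493889806
top 0.05 0.2 933 0.7539126301570149
top 0.1 0.08 479 0.7298193372574138
top 0.1 0.2 932 0.7380931947934689
top 0.15 0.08 416 0.7172615084497085
top 0.15 0.2 581 0.7306115980754574
top 0.2 0.08 335 0.8751087986969823
top 0.2 0.2 153 0.7264791981983965
t 2.55 tcp [0.6146 0.1372 0.2511] yaw 14.9 D [ 0.09 -0.15  4.52] rot [0.   0.01 0.  ] w 0.0516 gf 0.0 F [-0.2 -0.1 -0.6] j6 [ 5. 18. 79. -0. 84. 80.]
```

>>> {"name": "play_rows", "arguments": {
  "deltas": [
    {"hand":0.6,"dx":0.1,"dy":-0.15,"dz":0,"ax":0,"ay":0,"az":-1},
    {"hand":0.6,"dx":0.1,"dy":-0.15,"dz":0,"ax":0,"ay":0,"az":-2},
    {"hand":0.6,"dx":0.1,"dy":-0.15,"dz":0,"ax":0,"ay":0,"az":-3},
    {"hand":0.6,"dx":0.1,"dy":-0.15,"dz":0,"ax":0,"ay":0,"az":-4},
    {"hand":0.6,"dx":0.1,"dy":-0.15,"dz":0,"ax":0,"ay":0,"az":-5},
    {"hand":0.6,"dx":0.1,"dy":-0.15,"dz":0,"ax":0,"ay":0,"az":-6},
    {"hand":0.6,"dx":0.1,"dy":-0.15,"dz":0,"ax":0,"ay":0,"az":-7},
    {"hand":0.6,"dx":0.1,"dy":-0.15,"dz":0,"ax":0,"ay":0,"az":-8},
    {"hand":0.6,"dx":0.1,"dy":-0.15,"dz":0,"ax":0,"ay":0,"az":-9},
    {"hand":0.6,"dx":0.1,"dy":-0.15,"dz":0,"ax":0,"ay":0,"az":-10},
    {"hand":0.6,"dx":0.1,"dy":-0.15,"dz":0,"ax":0,"ay":0,"az":-11},
    {"hand":0.6,"dx":0.1,"dy":-0.15,"dz":0,"ax":0,"ay":0,"az":-12}
  ]
}}

```text
t: 3.75
tcp_pos: [0.6162, 0.1413, 0.2516]
tool_rot: [[-0.361, 0.932, 0.0], [0.932, 0.361, -0.0], [-0.0, 0.0, -1.0]]
contact_force: [-0.0, 0.1, -0.0]
gripper_width: 0.0513
grasp_force: 0.0
```

>>> {"name": "play_rows", "arguments": {
  "deltas": [
    {"hand":0.6,"dx":0,"dy":0,"dz":0,"ax":0,"ay":0,"az":-1},
    {"hand":0.6,"dx":0,"dy":0,"dz":0,"ax":0,"ay":0,"az":-2},
    {"hand":0.6,"dx":0,"dy":0,"dz":0,"ax":0,"ay":0,"az":-3},
    {"hand":0.6,"dx":0,"dy":0,"dz":0,"ax":0,"ay":0,"az":-4},
    {"hand":0.6,"dx":0,"dy":0,"dz":0,"ax":0,"ay":0,"az":-5},
    {"hand":0.6,"dx":0,"dy":0,"dz":0,"ax":0,"ay":0,"az":-6},
    {"hand":0.6,"dx":0,"dy":0,"dz":0,"ax":0,"ay":0,"az":-7},
    {"hand":0.6,"dx":0,"dy":0,"dz":0,"ax":0,"ay":0,"az":-8},
    {"hand":0.6,"dx":0,"dy":0,"dz":0,"ax":0,"ay":0,"az":-8.6},
    {"hand":0.6,"dx":0,"dy":0,"dz":0,"ax":0,"ay":0,"az":-8.6},
    {"hand":0.6,"dx":0,"dy":0,"dz":0,"ax":0,"ay":0,"az":-8.6}
  ]
}}

```text
t: 4.85
tcp_pos: [0.6164, 0.1417, 0.2515]
tool_rot: [[-1.0, 0.007, 0.0], [0.007, 1.0, -0.0], [-0.0, -0.0, -1.0]]
contact_force: [0.6, 0.7, -1.0]
gripper_width: 0.0512
grasp_force: 0.0
```

```bash
cat >> h.py <<'E'
STACK=[.617,.141]
def stk():
    img,P,K,R,t=grab('wrist')
    for nm,a,b in(('xl',.083,.0905),('l',.105,.112),('m',.126,.133),('s',.144,.16)):
        q=P[(P[...,2]>a)&(P[...,2]<b)&(np.hypot(P[...,0]-.6157,P[...,1]-.1413)<.04)]
        if len(q)>5: print(nm,len(q),'mid',((q.max(0)+q.min(0))/2).round(4),'rng',(q.max(0)-q.min(0)).round(3))
    return img,P
E
python3 - <<'E'
from h import *
img,P=stk();save('w2.png',img)
to(*STACK,.139)
E
```

```text
xl 948 mid [0.6168 0.1406 0.0867] rng [0.054 0.061 0.007]
l 864 mid [0.6183 0.1406 0.1085] rng [0.044 0.048 0.007]
m 723 mid [0.6191 0.1407 0.1296] rng [0.033 0.034 0.007]
s 763 mid [0.6203 0.1407 0.1493] rng [0.022 0.022 0.011]
t 4.9 tcp [0.6165 0.1419 0.2515] yaw 179.6 D [-0.02 -0.04  4.5 ] rot [-0.  0. -0.] w 0.051 gf 0.0 F [-0.2  0.2  0.1] j6 [  5.  18.  78.  -0.  84. -84.]
```

View pics/w2.png

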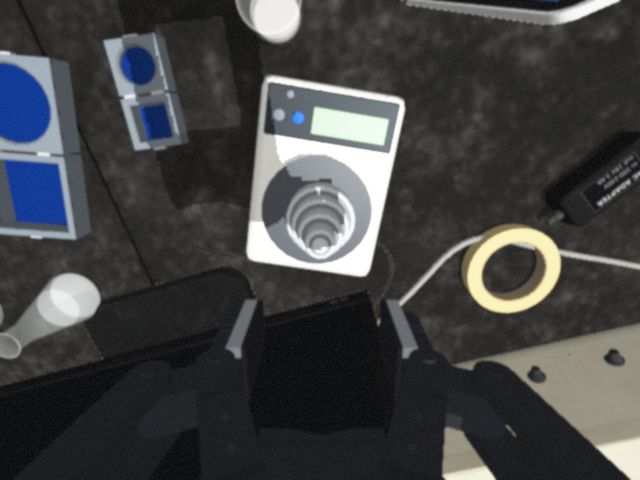

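The wrist view from the base side shows the stack at (320,240), between the fingers and clear of everything. Descending.

>>> {"name": "play_rows", "arguments": {
  "deltas": [
    {"hand":0.6,"dx":-0.08,"dy":-0.05,"dz":0.6,"ax":0,"ay":0,"az":0},
    {"hand":0.6,"dx":-0.08,"dy":-0.05,"dz":1.5,"ax":0,"ay":0,"az":0},
    {"hand":0.6,"dx":-0.08,"dy":-0.05,"dz":2.5,"ax":0,"ay":0,"az":0},
    {"hand":0.6,"dx":-0.08,"dy":-0.05,"dz":3.4,"ax":0,"ay":0,"az":0},
    {"hand":0.6,"dx":-0.08,"dy":-0.05,"dz":4.1,"ax":0,"ay":0,"az":0},
    {"hand":0.6,"dx":-0.08,"dy":-0.05,"dz":4.4,"ax":0,"ay":0,"az":0},
    {"hand":0.6,"dx":-0.08,"dy":-0.05,"dz":4.5,"ax":0,"ay":0,"az":0},
    {"hand":0.6,"dx":-0.08,"dy":-0.05,"dz":4.5,"ax":0,"ay":0,"az":0}
  ],
  "squeeze": 25
}}

```text
t: 5.7
tcp_pos: [0.6187, 0.1413, 0.1387]
tool_rot: [[-1.0, 0.005, -0.0], [0.005, 1.0, -0.0], [0.0, -0.0, -1.0]]
contact_force: [-0.2, 0.4, 0.9]
gripper_width: 0.0512
grasp_force: 0.0
```

```bash
python3 - <<'E'
from h import *
img,P=stk();save('w3.png',img)
to(.6185,.1407,.139)
E
```

```text
xl 2059 mid [0.6121 0.1407 0.0867] rng [0.045 0.061 0.007]
l 2047 mid [0.6149 0.1407 0.1085] rng [0.038 0.048 0.007]
m 1891 mid [0.6172 0.1409 0.1295] rng [0.03  0.035 0.007]
s 3778 mid [0.62   0.1415 0.152 ] rng [0.024 0.079 0.016]
t 5.75 tcp [0.6192 0.1413 0.1395] yaw 179.7 D [ 0.03 -0.03  0.02] rot [0.   0.01 0.  ] w 0.0509 gf 0.0 F [-0.2 -0.2 -0.2] j6 [  5.  24.  84.  -0.  72. -85.]
```

View pics/w3.png

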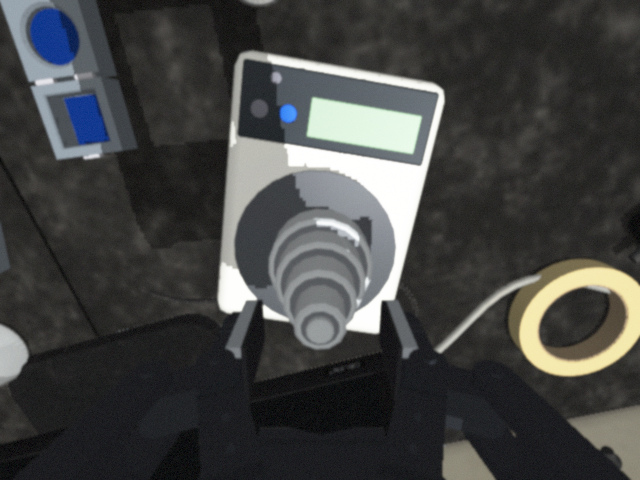

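The weight's top is at (320,330), centred between the fingers. Closing on it and lifting a little.

>>> {"name": "play_rows", "arguments": {
  "deltas": [
    {"hand":0.4,"dx":0,"dy":-0.02,"dz":0,"ax":0,"ay":0,"az":0},
    {"hand":0.2,"dx":0,"dy":-0.02,"dz":0,"ax":0,"ay":0,"az":0},
    {"hand":0,"dx":0,"dy":-0.02,"dz":0,"ax":0,"ay":0,"az":0},
    {"hand":0,"dx":0,"dy":-0.02,"dz":0,"ax":0,"ay":0,"az":0},
    {"hand":0,"dx":0,"dy":-0.02,"dz":0,"ax":0,"ay":0,"az":0},
    {"hand":0,"dx":0,"dy":-0.02,"dz":0,"ax":0,"ay":0,"az":0},
    {"hand":0,"dx":0,"dy":-0.02,"dz":0,"ax":0,"ay":0,"az":0},
    {"hand":0,"dx":0,"dy":-0.02,"dz":0,"ax":0,"ay":0,"az":0}
  ],
  "squeeze": 25
}}

```text
t: 6.55
tcp_pos: [0.6194, 0.1407, 0.1401]
tool_rot: [[-1.0, 0.005, 0.002], [0.005, 1.0, -0.0], [-0.002, -0.0, -1.0]]
contact_force: [-0.6, -0.8, 5.0]
gripper_width: 0.0217
grasp_force: 24.6
```

>>> {"name": "play_rows", "arguments": {
  "deltas": [
    {"hand":0,"dx":0,"dy":0,"dz":-0.1,"ax":0,"ay":0,"az":0},
    {"hand":0,"dx":0,"dy":0,"dz":-0.25,"ax":0,"ay":0,"az":0},
    {"hand":0,"dx":0,"dy":0,"dz":-0.5,"ax":0,"ay":0,"az":0},
    {"hand":0,"dx":0,"dy":0,"dz":-0.8,"ax":0,"ay":0,"az":0},
    {"hand":0,"dx":0,"dy":0,"dz":-0.8,"ax":0,"ay":0,"az":0}
  ]
}}

```text
t: 7.05
tcp_pos: [0.6196, 0.141, 0.1605]
tool_rot: [[-1.0, 0.004, 0.003], [0.004, 1.0, 0.0], [-0.003, 0.0, -1.0]]
contact_force: [0.6, -0.2, -0.6]
gripper_width: 0.0214
grasp_force: 24.5
```

```bash
python3 - <<'E'
from h import *
img,P=stk();save('w4.png',img)
to(*WELL['s'],.159)
E
```

```text
xl 1734 mid [0.6127 0.1407 0.0868] rng [0.046 0.061 0.007]
l 1663 mid [0.6154 0.1406 0.1085] rng [0.039 0.048 0.007]
m 2084 mid [0.6167 0.1408 0.1295] rng [0.029 0.036 0.007]
s 372 mid [0.6136 0.141  0.1555] rng [0.009 0.022 0.009]
t 7.1 tcp [0.6193 0.1409 0.1599] yaw 179.7 D [ 5.5  -6.88  0.02] rot [0.   0.01 0.  ] w 0.0217 gf 24.5 F [-0.6  0.5 -0.9] j6 [  5.  22.  83.   0.  74. -85.]
```

View pics/w4.png

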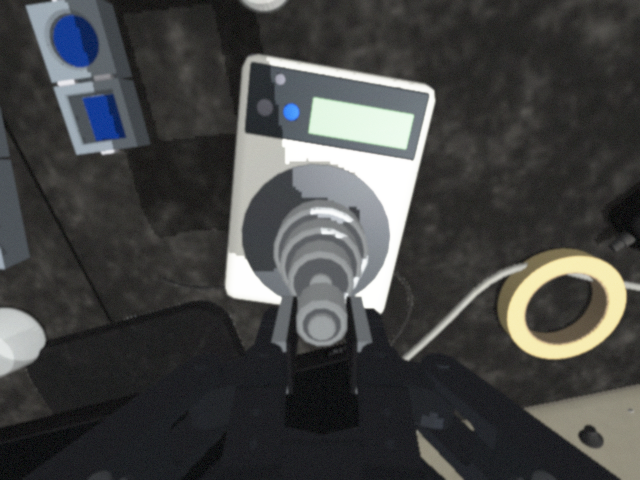

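S is lifted at (322,325). Carrying it to its case.

>>> {"name": "play_rows", "arguments": {
  "deltas": [
    {"hand":0,"dx":0.4,"dy":-0.5,"dz":0,"ax":0,"ay":0,"az":0},
    {"hand":0,"dx":1.1,"dy":-1.4,"dz":0,"ax":0,"ay":0,"az":0},
    {"hand":0,"dx":2.0,"dy":-2.5,"dz":0,"ax":0,"ay":0,"az":0},
    {"hand":0,"dx":2.9,"dy":-3.6,"dz":0,"ax":0,"ay":0,"az":0},
    {"hand":0,"dx":3.8,"dy":-4.7,"dz":0,"ax":0,"ay":0,"az":0},
    {"hand":0,"dx":4.6,"dy":-5.8,"dz":0.5,"ax":0,"ay":0,"az":0},
    {"hand":0,"dx":5.2,"dy":-6.5,"dz":1.0,"ax":0,"ay":0,"az":0},
    {"hand":0,"dx":5.5,"dy":-6.9,"dz":1.5,"ax":0,"ay":0,"az":0},
    {"hand":0,"dx":5.5,"dy":-6.9,"dz":2.0,"ax":0,"ay":0,"az":0},
    {"hand":0,"dx":5.5,"dy":-6.9,"dz":2.2,"ax":0,"ay":0,"az":0},
    {"hand":0,"dx":5.5,"dy":-6.9,"dz":2.2,"ax":0,"ay":0,"az":0}
  ]
}}

```text
t: 8.2
tcp_pos: [0.4803, -0.0302, 0.1028]
tool_rot: [[-1.0, 0.004, -0.002], [0.004, 1.0, 0.001], [0.002, 0.001, -1.0]]
contact_force: [0.4, 0.4, -0.1]
gripper_width: 0.0213
grasp_force: 24.6
```

```bash
python3 - <<'E'
from h import *
img,P,K,R,t=grab('wrist');save('w5.png',img)
to(*WELL['s'],.027)
hsv=cv2.cvtColor(img,cv2.COLOR_RGB2HSV);m=cv2.inRange(hsv,(100,110,70),(130,255,255))
n,l,s,c=cv2.connectedComponentsWithStats(m)
for i in range(1,n):
    if s[i,4]>300 : q=P[l==i];print(c[i].round(),((np.nanmax(q,0)+np.nanmin(q,0))/2).round(4),(np.nanmax(q,0)-np.nanmin(q,0)).round(3))
# case base extent at rim height, S
q=P[(abs(P[...,2]-.022)<.003)&(abs(P[...,0]-.5)<.08)&(abs(P[...,1]+.03)<.05)];print('caseS rim',q.min(0),q.max(0))
E
```

```text
t 8.25 tcp [ 0.4809 -0.0303  0.1035] yaw 179.8 D [-0.01 -0.01  3.06] rot [ 0. -0. -0.] w 0.0213 gf 24.6 F [ 0.1 -0.3 -1. ] j6 [ -14.    9.  108.    0.   63. -104.]
[66. 72.] [ 0.3704 -0.1912  0.0088] [0.078 0.084 0.018]
[319. 254.] [ 0.4857 -0.0317  0.0174] [0.033 0.033 0.007]
[140. 300.] [ 0.5186 -0.157   0.023 ] [0.073 0.071 0.008]
[ 15. 357.] [ 0.5682 -0.2718  0.0138] [0.064 0.045 0.022]
[135. 383.] [ 0.5484 -0.1385  0.0869] [0.159 0.126 0.168]
caseS rim [ 0.45837684 -0.05787375  0.0190193 ] [ 0.56311984 -0.00405863  0.02447468]
```

View pics/w5.png

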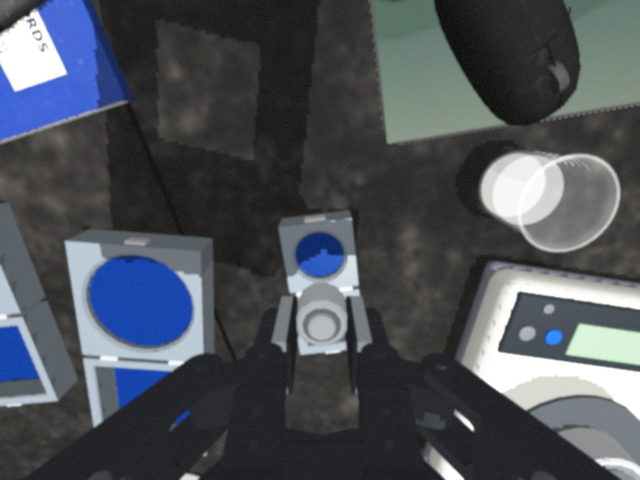

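The well is at (319,254), with S ahead of it at (323,325). Both cameras give the same pick-to-well displacement, so the target TCP is (0.4846, −0.031). Lowering.

>>> {"name": "play_rows", "arguments": {
  "deltas": [
    {"hand":0,"dx":-0.15,"dy":-0.03,"dz":0.5,"ax":0,"ay":0,"az":0},
    {"hand":0,"dx":-0.15,"dy":-0.03,"dz":1.1,"ax":0,"ay":0,"az":0},
    {"hand":0,"dx":-0.15,"dy":-0.03,"dz":1.7,"ax":0,"ay":0,"az":0},
    {"hand":0,"dx":-0.15,"dy":-0.03,"dz":2.2,"ax":0,"ay":0,"az":0},
    {"hand":0,"dx":-0.15,"dy":-0.03,"dz":2.5,"ax":0,"ay":0,"az":0},
    {"hand":0,"dx":-0.15,"dy":-0.03,"dz":2.7,"ax":0,"ay":0,"az":0},
    {"hand":0,"dx":-0.15,"dy":-0.03,"dz":2.8,"ax":0,"ay":0,"az":0},
    {"hand":0,"dx":-0.15,"dy":-0.03,"dz":2.9,"ax":0,"ay":0,"az":0},
    {"hand":0,"dx":-0.15,"dy":-0.03,"dz":2.98,"ax":0,"ay":0,"az":0},
    {"hand":0,"dx":-0.15,"dy":-0.03,"dz":3.02,"ax":0,"ay":0,"az":0},
    {"hand":0,"dx":-0.15,"dy":-0.03,"dz":3.02,"ax":0,"ay":0,"az":0}
  ]
}}

```text
t: 9.35
tcp_pos: [0.4841, -0.0319, 0.0284]
tool_rot: [[-1.0, 0.004, 0.0], [0.004, 1.0, -0.0], [-0.0, -0.0, -1.0]]
contact_force: [0.0, 0.0, -1.2]
gripper_width: 0.0215
grasp_force: 24.6
```

```bash
python3 - <<'E'
from h import *
to(.4846,-.0312,.0265)
E
```

```text
t 9.35 tcp [ 0.4841 -0.0319  0.0284] yaw 179.7 D [-0.02  0.03  0.08] rot [-0.  0. -0.] w 0.0215 gf 24.6 F [ 0.   0.  -1.2] j6 [ -14.   17.  110.   -0.   53. -104.]
```

>>> {"name": "play_rows", "arguments": {
  "deltas": [
    {"hand":0,"dx":0,"dy":0,"dz":0.04,"ax":0,"ay":0,"az":0},
    {"hand":0,"dx":0,"dy":0,"dz":0.08,"ax":0,"ay":0,"az":0},
    {"hand":0,"dx":0,"dy":0,"dz":0.08,"ax":0,"ay":0,"az":0}
  ]
}}

```text
t: 9.65
tcp_pos: [0.4839, -0.0318, 0.0262]
tool_rot: [[-1.0, 0.005, -0.0], [0.005, 1.0, 0.0], [0.0, 0.0, -1.0]]
contact_force: [0.0, 0.6, -0.8]
gripper_width: 0.0215
grasp_force: 24.6
```

>>> {"name": "play_rows", "arguments": {
  "deltas": [
    {"hand":0,"dx":0,"dy":0,"dz":0.04,"ax":0,"ay":0,"az":0},
    {"hand":0,"dx":0,"dy":0,"dz":0.04,"ax":0,"ay":0,"az":0},
    {"hand":0.1,"dx":0,"dy":0,"dz":0.04,"ax":0,"ay":0,"az":0},
    {"hand":0.25,"dx":0,"dy":0,"dz":0.04,"ax":0,"ay":0,"az":0},
    {"hand":0.4,"dx":0,"dy":0,"dz":0.04,"ax":0,"ay":0,"az":0},
    {"hand":0.4,"dx":0,"dy":0,"dz":0.04,"ax":0,"ay":0,"az":0},
    {"hand":0.4,"dx":0,"dy":0,"dz":-0.3,"ax":0,"ay":0,"az":0},
    {"hand":0.4,"dx":0,"dy":0,"dz":-1.2,"ax":0,"ay":0,"az":0},
    {"hand":0.4,"dx":0,"dy":0,"dz":-2.4,"ax":0,"ay":0,"az":0},
    {"hand":0.4,"dx":0,"dy":0,"dz":-3.6,"ax":0,"ay":0,"az":0},
    {"hand":0.5,"dx":0,"dy":0,"dz":-4.4,"ax":0,"ay":0,"az":0},
    {"hand":0.6,"dx":0,"dy":0,"dz":-4.4,"ax":0,"ay":0,"az":0}
  ]
}}

```text
t: 10.85
tcp_pos: [0.4871, -0.0325, 0.1403]
tool_rot: [[-1.0, 0.004, 0.008], [0.004, 1.0, -0.002], [-0.008, -0.002, -1.0]]
contact_force: [-0.3, 0.5, 0.3]
gripper_width: 0.0509
grasp_force: 0.0
```

```bash
python3 - <<'E'
from h import *
img,P,K,R,t=grab('wrist');save('w6.png',img)
q=P[(P[...,2]>.03)&(P[...,2]<.05)&(np.hypot(P[...,0]-.484,P[...,1]+.031)<.03)];print('S top',len(q),q.min(0),q.max(0))
to(.6195,.1408,.138)
E
```

```text
S top 757 [ 0.47385729 -0.0424557   0.03020541] [ 0.49624156 -0.02053106  0.04101988]
t 10.9 tcp [ 0.4855 -0.0322  0.1381] yaw 179.7 D [-5.33  6.94  0.02] rot [-0.01  0.03 -0.  ] w 0.0511 gf 0.0 F [-0.5 -0.3 -1.2] j6 [ -14.    7.  106.    0.   67. -104.]
```

View pics/w6.png

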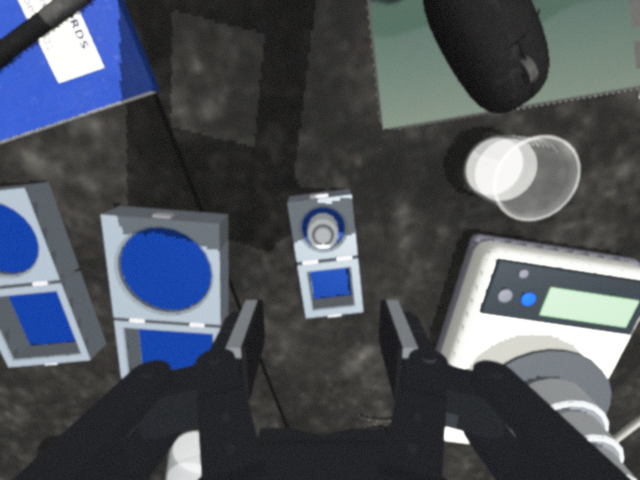

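S sits in its well, at (322,228) with its top at z ≈ 0.04. Next is M.

>>> {"name": "play_rows", "arguments": {
  "deltas": [
    {"hand":0.7,"dx":-0.4,"dy":0.5,"dz":-0.4,"ax":0,"ay":0,"az":0},
    {"hand":0.7,"dx":-1.1,"dy":1.4,"dz":-0.9,"ax":0,"ay":0,"az":0},
    {"hand":0.7,"dx":-2.0,"dy":2.6,"dz":-1.2,"ax":0,"ay":0,"az":0},
    {"hand":0.7,"dx":-2.9,"dy":3.8,"dz":-1.2,"ax":0,"ay":0,"az":0},
    {"hand":0.7,"dx":-3.8,"dy":5.0,"dz":-1.2,"ax":0,"ay":0,"az":0},
    {"hand":0.7,"dx":-4.6,"dy":6.0,"dz":-1.2,"ax":0,"ay":0,"az":0},
    {"hand":0.7,"dx":-5.1,"dy":6.7,"dz":-1.2,"ax":0,"ay":0,"az":0},
    {"hand":0.7,"dx":-5.3,"dy":6.95,"dz":-1.2,"ax":0,"ay":0,"az":0},
    {"hand":0.7,"dx":-5.3,"dy":6.95,"dz":-1.2,"ax":0,"ay":0,"az":0},
    {"hand":0.7,"dx":-5.3,"dy":6.95,"dz":-1.2,"ax":0,"ay":0,"az":0}
  ]
}}

```text
t: 11.9
tcp_pos: [0.6162, 0.1405, 0.1651]
tool_rot: [[-1.0, 0.005, -0.003], [0.005, 1.0, -0.001], [0.003, -0.001, -1.0]]
contact_force: [0.2, -0.6, 0.4]
gripper_width: 0.0595
grasp_force: 0.0
```

```bash
python3 - <<'E'
from h import *
stk()
to(.6195,.1408,.118)
E
```

```text
xl 1665 mid [0.6133 0.1408 0.0868] rng [0.047 0.061 0.007]
l 1579 mid [0.6153 0.1406 0.1085] rng [0.039 0.048 0.007]
m 2852 mid [0.6203 0.1408 0.1295] rng [0.036 0.035 0.007]
t 11.95 tcp [0.6163 0.1402 0.1655] yaw 179.7 D [-0.13  0.02  1.9 ] rot [-0.   -0.01  0.  ] w 0.06 gf 0.0 F [-0.2  0.2  0.3] j6 [  5.  22.  83.  -0.  75. -85.]
```

>>> {"name": "play_rows", "arguments": {
  "deltas": [
    {"hand":0.7,"dx":-0.13,"dy":0.02,"dz":0.3,"ax":0,"ay":0,"az":0},
    {"hand":0.7,"dx":-0.13,"dy":0.02,"dz":0.9,"ax":0,"ay":0,"az":0},
    {"hand":0.7,"dx":-0.13,"dy":0.02,"dz":1.5,"ax":0,"ay":0,"az":0},
    {"hand":0.7,"dx":-0.13,"dy":0.02,"dz":1.8,"ax":0,"ay":0,"az":0},
    {"hand":0.7,"dx":-0.13,"dy":0.02,"dz":1.9,"ax":0,"ay":0,"az":0},
    {"hand":0.7,"dx":-0.13,"dy":0.02,"dz":1.9,"ax":0,"ay":0,"az":0},
    {"hand":0.55,"dx":-0.13,"dy":0.02,"dz":1.9,"ax":0,"ay":0,"az":0},
    {"hand":0.4,"dx":-0.13,"dy":0.02,"dz":1.9,"ax":0,"ay":0,"az":0},
    {"hand":0.2,"dx":-0.13,"dy":0.02,"dz":1.9,"ax":0,"ay":0,"az":0},
    {"hand":0.2,"dx":-0.13,"dy":0.02,"dz":1.9,"ax":0,"ay":0,"az":0},
    {"hand":0.2,"dx":-0.13,"dy":0.02,"dz":1.9,"ax":0,"ay":0,"az":0},
    {"hand":0.2,"dx":-0.13,"dy":0.02,"dz":1.9,"ax":0,"ay":0,"az":0}
  ],
  "squeeze": 30
}}

```text
t: 13.15
tcp_pos: [0.6214, 0.1419, 0.1199]
tool_rot: [[-1.0, 0.004, 0.002], [0.004, 1.0, 0.0], [-0.002, 0.0, -1.0]]
contact_force: [0.5, -1.1, 4.3]
gripper_width: 0.0344
grasp_force: 30.3
```

>>> {"name": "play_rows", "arguments": {
  "deltas": [
    {"hand":0.2,"dx":0,"dy":0,"dz":-0.1,"ax":0,"ay":0,"az":0},
    {"hand":0.2,"dx":0,"dy":0,"dz":-0.25,"ax":0,"ay":0,"az":0},
    {"hand":0.2,"dx":0,"dy":0,"dz":-0.5,"ax":0,"ay":0,"az":0},
    {"hand":0.2,"dx":0,"dy":0,"dz":-0.9,"ax":0,"ay":0,"az":0},
    {"hand":0.2,"dx":0,"dy":0,"dz":-1.2,"ax":0,"ay":0,"az":0},
    {"hand":0.2,"dx":0,"dy":0,"dz":-1.2,"ax":0,"ay":0,"az":0}
  ]
}}

```text
t: 13.75
tcp_pos: [0.622, 0.142, 0.1511]
tool_rot: [[-1.0, 0.004, 0.004], [0.004, 1.0, 0.0], [-0.004, 0.0, -1.0]]
contact_force: [0.2, 1.2, -0.5]
gripper_width: 0.0344
grasp_force: 30.0
```

```bash
python3 - <<'E'
from h import *
img,P=stk();save('w7.png',img)
to(.4823,-.4065,.12)
E
```

```text
xl 1880 mid [0.6127 0.1406 0.0867] rng [0.046 0.061 0.007]
l 3204 mid [0.6145 0.1405 0.1085] rng [0.037 0.048 0.007]
s 1506 mid [0.6208 0.1418 0.152 ] rng [0.036 0.057 0.016]
t 13.8 tcp [0.6214 0.1419 0.1502] yaw 179.7 D [  5.47 -21.96   1.19] rot [0.   0.02 0.  ] w 0.0345 gf 30.0 F [-0.6 -0.8 -1.2] j6 [  5.  23.  84.   0.  73. -85.]
```

View pics/w7.png

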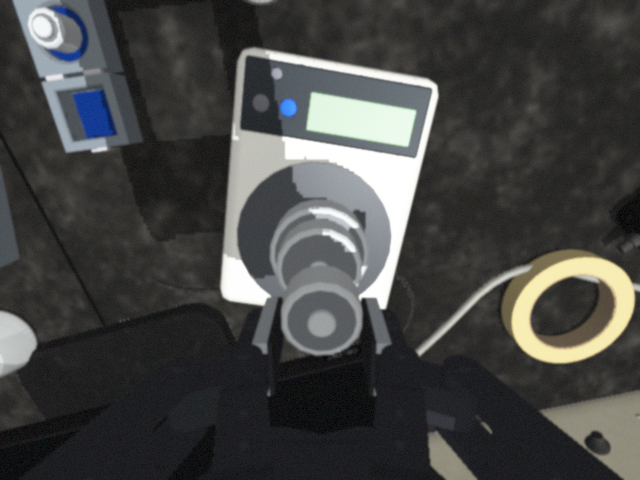

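M is lifted at (322,318). The upper left shows S still seated. Carrying M to its case.

>>> {"name": "play_rows", "arguments": {
  "deltas": [
    {"hand":0.2,"dx":0.1,"dy":-0.5,"dz":0,"ax":0,"ay":0,"az":0},
    {"hand":0.2,"dx":0.35,"dy":-1.4,"dz":0,"ax":0,"ay":0,"az":0},
    {"hand":0.2,"dx":0.7,"dy":-2.8,"dz":0,"ax":0,"ay":0,"az":0},
    {"hand":0.2,"dx":1.1,"dy":-4.4,"dz":0,"ax":0,"ay":0,"az":0},
    {"hand":0.2,"dx":1.5,"dy":-6.0,"dz":0,"ax":0,"ay":0,"az":0},
    {"hand":0.2,"dx":1.9,"dy":-7.6,"dz":0,"ax":0,"ay":0,"az":0},
    {"hand":0.2,"dx":2.3,"dy":-9.2,"dz":0,"ax":0,"ay":0,"az":0},
    {"hand":0.2,"dx":2.7,"dy":-10.8,"dz":0,"ax":0,"ay":0,"az":0},
    {"hand":0.2,"dx":3.1,"dy":-12.4,"dz":0,"ax":0,"ay":0,"az":0},
    {"hand":0.2,"dx":3.5,"dy":-14.0,"dz":0,"ax":0,"ay":0,"az":0},
    {"hand":0.2,"dx":3.9,"dy":-15.6,"dz":0,"ax":0,"ay":0,"az":0},
    {"hand":0.2,"dx":4.3,"dy":-17.2,"dz":0,"ax":0,"ay":0,"az":0}
  ]
}}

```text
t: 15.0
tcp_pos: [0.5094, -0.2896, 0.1483]
tool_rot: [[-1.0, 0.005, -0.001], [0.005, 1.0, 0.0], [0.001, 0.0, -1.0]]
contact_force: [1.3, -0.5, -0.4]
gripper_width: 0.0342
grasp_force: 30.0
```

>>> {"name": "play_rows", "arguments": {
  "deltas": [
    {"hand":0.2,"dx":0.35,"dy":-1.5,"dz":0,"ax":0,"ay":0,"az":0},
    {"hand":0.2,"dx":0.7,"dy":-2.9,"dz":0.2,"ax":0,"ay":0,"az":0},
    {"hand":0.2,"dx":1.0,"dy":-4.0,"dz":0.6,"ax":0,"ay":0,"az":0},
    {"hand":0.2,"dx":1.1,"dy":-4.6,"dz":1.0,"ax":0,"ay":0,"az":0},
    {"hand":0.2,"dx":1.1,"dy":-4.75,"dz":1.2,"ax":0,"ay":0,"az":0},
    {"hand":0.2,"dx":1.1,"dy":-4.75,"dz":1.2,"ax":0,"ay":0,"az":0},
    {"hand":0.2,"dx":1.1,"dy":-4.75,"dz":1.2,"ax":0,"ay":0,"az":0}
  ]
}}

```text
t: 15.7
tcp_pos: [0.4834, -0.4048, 0.1184]
tool_rot: [[-1.0, 0.003, -0.001], [0.003, 1.0, 0.001], [0.001, 0.001, -1.0]]
contact_force: [-0.0, -0.8, -0.8]
gripper_width: 0.0346
grasp_force: 30.1
```

```bash
cat >> h.py <<'E'
def well(x,y,name=None):
    img,P,K,R,t=grab('wrist')
    if name: save(name,img)
    hsv=cv2.cvtColor(img,cv2.COLOR_RGB2HSV);m=cv2.inRange(hsv,(100,110,60),(130,255,255))
    q=P[(m>0)&(np.hypot(P[...,0]-x,P[...,1]-y)<.05)&(P[...,2]>.012)&(P[...,2]<.03)]
    print('well',len(q),((q.max(0)+q.min(0))/2).round(4),(q.max(0)-q.min(0)).round(4))
E
python3 - <<'E'
from h import *
well(.483,-.4065,'w8.png')
to(.484,-.4065,.030)
E
```

```text
well 2988 [ 0.4816 -0.406   0.0193] [0.0454 0.0454 0.0079]
t 15.75 tcp [ 0.4837 -0.405   0.119 ] yaw 179.8 D [-0.01 -0.06  3.56] rot [0. 0. 0.] w 0.0343 gf 30.1 F [ 0.1 -1.  -0.5] j6 [ -48.   25.   86.    0.   70. -138.]
```

View pics/w8.png

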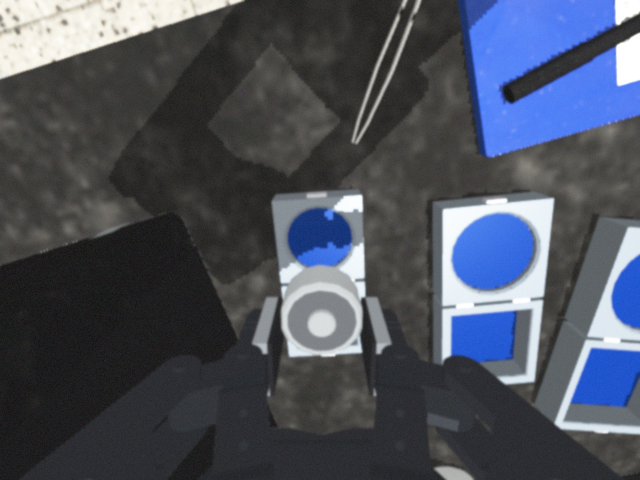

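The M well is at (319,240), measured (0.4816, −0.406), with the black box left and clear. Lowering and releasing.

>>> {"name": "play_rows", "arguments": {
  "deltas": [
    {"hand":0.2,"dx":0.02,"dy":-0.04,"dz":0.5,"ax":0,"ay":0,"az":0},
    {"hand":0.2,"dx":0.02,"dy":-0.04,"dz":1.2,"ax":0,"ay":0,"az":0},
    {"hand":0.2,"dx":0.02,"dy":-0.04,"dz":2.0,"ax":0,"ay":0,"az":0},
    {"hand":0.2,"dx":0.02,"dy":-0.04,"dz":2.7,"ax":0,"ay":0,"az":0},
    {"hand":0.2,"dx":0.02,"dy":-0.04,"dz":3.1,"ax":0,"ay":0,"az":0},
    {"hand":0.2,"dx":0.02,"dy":-0.04,"dz":3.3,"ax":0,"ay":0,"az":0},
    {"hand":0.2,"dx":0.02,"dy":-0.04,"dz":3.45,"ax":0,"ay":0,"az":0},
    {"hand":0.2,"dx":0.02,"dy":-0.04,"dz":3.55,"ax":0,"ay":0,"az":0},
    {"hand":0.2,"dx":0.02,"dy":-0.04,"dz":3.6,"ax":0,"ay":0,"az":0},
    {"hand":0.2,"dx":0.02,"dy":-0.04,"dz":3.65,"ax":0,"ay":0,"az":0},
    {"hand":0.2,"dx":0.02,"dy":-0.04,"dz":3.65,"ax":0,"ay":0,"az":0},
    {"hand":0.2,"dx":0.02,"dy":-0.04,"dz":3.65,"ax":0,"ay":0,"az":0}
  ]
}}

```text
t: 16.95
tcp_pos: [0.4828, -0.4077, 0.028]
tool_rot: [[-1.0, 0.005, 0.001], [0.005, 1.0, -0.001], [-0.001, -0.001, -1.0]]
contact_force: [0.1, -0.4, -1.3]
gripper_width: 0.0343
grasp_force: 30.1
```

>>> {"name": "play_rows", "arguments": {
  "deltas": [
    {"hand":0.2,"dx":0,"dy":0.02,"dz":0.04,"ax":0,"ay":0,"az":0},
    {"hand":0.2,"dx":0,"dy":0.02,"dz":0.04,"ax":0,"ay":0,"az":0},
    {"hand":0.4,"dx":0,"dy":0.02,"dz":0.04,"ax":0,"ay":0,"az":0},
    {"hand":0.5,"dx":0,"dy":0.02,"dz":0.04,"ax":0,"ay":0,"az":0},
    {"hand":0.6,"dx":0,"dy":0.02,"dz":0.04,"ax":0,"ay":0,"az":0},
    {"hand":0.6,"dx":0,"dy":0.02,"dz":0.04,"ax":0,"ay":0,"az":0},
    {"hand":0.6,"dx":0,"dy":0.02,"dz":-0.3,"ax":0,"ay":0,"az":0},
    {"hand":0.6,"dx":0,"dy":0.02,"dz":-1.2,"ax":0,"ay":0,"az":0},
    {"hand":0.6,"dx":0,"dy":0.02,"dz":-2.4,"ax":0,"ay":0,"az":0},
    {"hand":0.7,"dx":0,"dy":0.02,"dz":-3.6,"ax":0,"ay":0,"az":0},
    {"hand":0.8,"dx":0,"dy":0.02,"dz":-4.6,"ax":0,"ay":0,"az":0},
    {"hand":0.8,"dx":0,"dy":0.02,"dz":-4.8,"ax":0,"ay":0,"az":0}
  ]
}}

```text
t: 18.15
tcp_pos: [0.4847, -0.4089, 0.1524]
tool_rot: [[-1.0, 0.004, 0.006], [0.004, 1.0, -0.006], [-0.006, -0.006, -1.0]]
contact_force: [0.2, -0.8, 0.5]
gripper_width: 0.0685
grasp_force: 0.0
```

```bash
python3 - <<'E'
from h import *
img,P,K,R,t=grab('wrist')
q=P[(P[...,2]>.033)&(P[...,2]<.06)&(np.hypot(P[...,0]-.482,P[...,1]+.406)<.04)];print('M top',len(q),q.min(0),q.max(0),np.median(q,0))
to(.6200,.1412,.15)
E
```

```text
M top 1706 [ 0.46450075 -0.42508406  0.03309825] [ 0.49951365 -0.39011922  0.04296806] [ 0.48071263 -0.40758279  0.03809899]
t 18.2 tcp [ 0.4841 -0.4084  0.1512] yaw 179.7 D [-5.34 22.01 -0.03] rot [-0.03  0.03 -0.  ] w 0.0684 gf 0.0 F [0.9 0.5 0.8] j6 [ -48.   23.   84.    0.   73. -138.]
```

M is seated (top at z 0.038, about 2 mm off centre). Back for L.

>>> {"name": "play_rows", "arguments": {
  "deltas": [
    {"hand":0.8,"dx":-0.15,"dy":0.6,"dz":0,"ax":0,"ay":0,"az":0},
    {"hand":0.8,"dx":-0.4,"dy":1.6,"dz":0,"ax":0,"ay":0,"az":0},
    {"hand":0.8,"dx":-0.8,"dy":3.2,"dz":0,"ax":0,"ay":0,"az":0},
    {"hand":0.8,"dx":-1.2,"dy":5.0,"dz":0,"ax":0,"ay":0,"az":0},
    {"hand":0.8,"dx":-1.6,"dy":6.7,"dz":0,"ax":0,"ay":0,"az":0},
    {"hand":0.8,"dx":-2.0,"dy":8.4,"dz":0,"ax":0,"ay":0,"az":0},
    {"hand":0.8,"dx":-2.4,"dy":10.1,"dz":0,"ax":0,"ay":0,"az":0},
    {"hand":0.8,"dx":-2.8,"dy":11.8,"dz":0,"ax":0,"ay":0,"az":0},
    {"hand":0.8,"dx":-3.3,"dy":13.5,"dz":0,"ax":0,"ay":0,"az":0},
    {"hand":0.8,"dx":-3.7,"dy":15.2,"dz":0,"ax":0,"ay":0,"az":0},
    {"hand":0.8,"dx":-4.1,"dy":16.9,"dz":0,"ax":0,"ay":0,"az":0},
    {"hand":0.8,"dx":-4.4,"dy":18.3,"dz":0,"ax":0,"ay":0,"az":0}
  ]
}}

```text
t: 19.4
tcp_pos: [0.5925, 0.0538, 0.1448]
tool_rot: [[-1.0, 0.003, -0.005], [0.003, 1.0, 0.001], [0.005, 0.001, -1.0]]
contact_force: [0.7, -0.1, -0.6]
gripper_width: 0.0684
grasp_force: 0.0
```

>>> {"name": "play_rows", "arguments": {
  "deltas": [
    {"hand":0.8,"dx":-0.3,"dy":1.3,"dz":0,"ax":0,"ay":0,"az":0},
    {"hand":0.8,"dx":-0.6,"dy":2.5,"dz":0,"ax":0,"ay":0,"az":0},
    {"hand":0.8,"dx":-0.8,"dy":3.3,"dz":0,"ax":0,"ay":0,"az":0},
    {"hand":0.8,"dx":-0.93,"dy":3.7,"dz":0,"ax":0,"ay":0,"az":0},
    {"hand":0.8,"dx":-0.93,"dy":3.7,"dz":0,"ax":0,"ay":0,"az":0},
    {"hand":0.8,"dx":-0.93,"dy":3.7,"dz":0,"ax":0,"ay":0,"az":0}
  ]
}}

```text
t: 20.0
tcp_pos: [0.6173, 0.1421, 0.1463]
tool_rot: [[-1.0, 0.004, -0.003], [0.004, 1.0, -0.001], [0.003, -0.001, -1.0]]
contact_force: [0.1, -0.5, -0.5]
gripper_width: 0.0683
grasp_force: 0.0
```

```bash
python3 - <<'E'
from h import *
stk()
to(.6200,.1408,.096)
E
```

```text
xl 1916 mid [0.6124 0.1408 0.0868] rng [0.046 0.061 0.007]
l 5332 mid [0.6205 0.1406 0.1085] rng [0.049 0.048 0.007]
s 379 mid [0.6182 0.1413 0.1565] rng [0.023 0.078 0.007]
t 20.05 tcp [0.6175 0.1417 0.1467] yaw 179.7 D [-0.1  -0.03  2.03] rot [-0.   -0.01  0.  ] w 0.068 gf 0.0 F [-0.1  0.7 -0.8] j6 [  5.  23.  84.  -0.  73. -85.]
```

>>> {"name": "play_rows", "arguments": {
  "deltas": [
    {"hand":0.8,"dx":-0.1,"dy":-0.04,"dz":0.3,"ax":0,"ay":0,"az":0},
    {"hand":0.8,"dx":-0.1,"dy":-0.04,"dz":0.9,"ax":0,"ay":0,"az":0},
    {"hand":0.8,"dx":-0.1,"dy":-0.04,"dz":1.5,"ax":0,"ay":0,"az":0},
    {"hand":0.8,"dx":-0.1,"dy":-0.04,"dz":1.9,"ax":0,"ay":0,"az":0},
    {"hand":0.8,"dx":-0.1,"dy":-0.04,"dz":2.03,"ax":0,"ay":0,"az":0},
    {"hand":0.8,"dx":-0.1,"dy":-0.04,"dz":2.03,"ax":0,"ay":0,"az":0},
    {"hand":0.7,"dx":-0.1,"dy":-0.04,"dz":2.03,"ax":0,"ay":0,"az":0},
    {"hand":0.6,"dx":-0.1,"dy":-0.04,"dz":2.03,"ax":0,"ay":0,"az":0},
    {"hand":0.4,"dx":-0.1,"dy":-0.04,"dz":2.03,"ax":0,"ay":0,"az":0},
    {"hand":0.3,"dx":-0.1,"dy":-0.04,"dz":2.03,"ax":0,"ay":0,"az":0},
    {"hand":0.3,"dx":-0.1,"dy":-0.04,"dz":2.03,"ax":0,"ay":0,"az":0},
    {"hand":0.3,"dx":-0.1,"dy":-0.04,"dz":2.03,"ax":0,"ay":0,"az":0}
  ],
  "squeeze": 40
}}

```text
t: 21.25
tcp_pos: [0.6219, 0.1416, 0.0982]
tool_rot: [[-1.0, 0.004, 0.003], [0.004, 1.0, 0.0], [-0.003, 0.0, -1.0]]
contact_force: [0.2, -0.6, 5.7]
gripper_width: 0.0468
grasp_force: 41.8
```

>>> {"name": "play_rows", "arguments": {
  "deltas": [
    {"hand":0.3,"dx":0,"dy":0,"dz":-0.1,"ax":0,"ay":0,"az":0},
    {"hand":0.3,"dx":0,"dy":0,"dz":-0.25,"ax":0,"ay":0,"az":0},
    {"hand":0.3,"dx":0,"dy":0,"dz":-0.5,"ax":0,"ay":0,"az":0},
    {"hand":0.3,"dx":0,"dy":0,"dz":-0.9,"ax":0,"ay":0,"az":0},
    {"hand":0.3,"dx":0,"dy":0,"dz":-1.2,"ax":0,"ay":0,"az":0},
    {"hand":0.3,"dx":0,"dy":0,"dz":-1.2,"ax":0,"ay":0,"az":0}
  ]
}}

```text
t: 21.85
tcp_pos: [0.6223, 0.1417, 0.1291]
tool_rot: [[-1.0, 0.004, 0.004], [0.004, 1.0, 0.0], [-0.004, 0.0, -1.0]]
contact_force: [0.9, 0.1, -2.5]
gripper_width: 0.0469
grasp_force: 41.4
```

```bash
python3 - <<'E'
from h import *
img,P=stk();save('w9.png',img)
to(.4935,-.2817,.10)
E
```

```text
xl 3906 mid [0.6112 0.1407 0.086 ] rng [0.043 0.062 0.006]
m 553 mid [0.6057 0.1424 0.1295] rng [0.019 0.046 0.007]
s 2188 mid [0.6231 0.1419 0.152 ] rng [0.023 0.075 0.016]
t 21.9 tcp [0.6217 0.1417 0.1282] yaw 179.7 D [  5.05 -16.96   1.11] rot [0.   0.02 0.  ] w 0.0464 gf 41.4 F [-0.3  0.1 -2.4] j6 [  5.  25.  84.   0.  71. -85.]
```

View pics/w9.png

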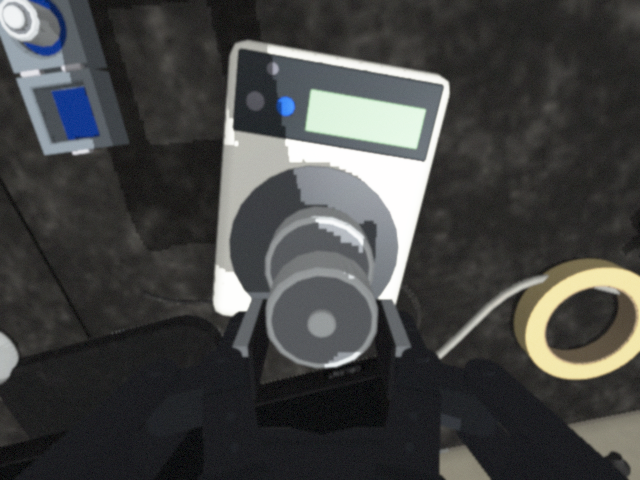

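L is lifted at (322,318). Carrying it to its case.

>>> {"name": "play_rows", "arguments": {
  "deltas": [
    {"hand":0.3,"dx":0.15,"dy":-0.5,"dz":-0.2,"ax":0,"ay":0,"az":0},
    {"hand":0.3,"dx":0.4,"dy":-1.4,"dz":-0.2,"ax":0,"ay":0,"az":0},
    {"hand":0.3,"dx":0.85,"dy":-2.8,"dz":-0.2,"ax":0,"ay":0,"az":0},
    {"hand":0.3,"dx":1.3,"dy":-4.4,"dz":-0.2,"ax":0,"ay":0,"az":0},
    {"hand":0.3,"dx":1.8,"dy":-6.0,"dz":-0.2,"ax":0,"ay":0,"az":0},
    {"hand":0.3,"dx":2.3,"dy":-7.6,"dz":-0.2,"ax":0,"ay":0,"az":0},
    {"hand":0.3,"dx":2.75,"dy":-9.2,"dz":-0.2,"ax":0,"ay":0,"az":0},
    {"hand":0.3,"dx":3.2,"dy":-10.8,"dz":-0.2,"ax":0,"ay":0,"az":0},
    {"hand":0.3,"dx":3.7,"dy":-12.4,"dz":-0.2,"ax":0,"ay":0,"az":0},
    {"hand":0.3,"dx":4.15,"dy":-14.0,"dz":-0.2,"ax":0,"ay":0,"az":0},
    {"hand":0.3,"dx":4.6,"dy":-15.4,"dz":-0.2,"ax":0,"ay":0,"az":0},
    {"hand":0.3,"dx":4.9,"dy":-16.4,"dz":-0.2,"ax":0,"ay":0,"az":0}
  ]
}}

```text
t: 23.1
tcp_pos: [0.4945, -0.2707, 0.1318]
tool_rot: [[-1.0, 0.007, -0.001], [0.007, 1.0, -0.001], [0.001, -0.001, -1.0]]
contact_force: [0.7, 0.7, -2.7]
gripper_width: 0.0469
grasp_force: 41.5
```

>>> {"name": "play_rows", "arguments": {
  "deltas": [
    {"hand":0.3,"dx":0.15,"dy":-0.5,"dz":0.2,"ax":0,"ay":0,"az":0},
    {"hand":0.3,"dx":0.15,"dy":-0.55,"dz":0.5,"ax":0,"ay":0,"az":0},
    {"hand":0.3,"dx":0.15,"dy":-0.55,"dz":0.5,"ax":0,"ay":0,"az":0},
    {"hand":0.3,"dx":0.15,"dy":-0.55,"dz":0.5,"ax":0,"ay":0,"az":0}
  ]
}}

```text
t: 23.5
tcp_pos: [0.4924, -0.2799, 0.1183]
tool_rot: [[-1.0, 0.003, -0.002], [0.003, 1.0, 0.002], [0.002, 0.002, -1.0]]
contact_force: [0.6, -0.1, -2.0]
gripper_width: 0.0466
grasp_force: 41.5
```

```bash
python3 - <<'E'
from h import *
well(.492,-.2817,'w10.png')
to(.493,-.2817,.0295)
E
```

```text
well 3668 [ 0.4856 -0.2816  0.0195] [0.0455 0.0584 0.0068]
t 23.55 tcp [ 0.4928 -0.28    0.1188] yaw 179.8 D [-0.01 -0.07  3.57] rot [ 0.01 -0.01 -0.  ] w 0.0469 gf 41.5 F [-0.3 -0.3 -2.8] j6 [ -38.   18.   95.    0.   67. -128.]
```

View pics/w10.png

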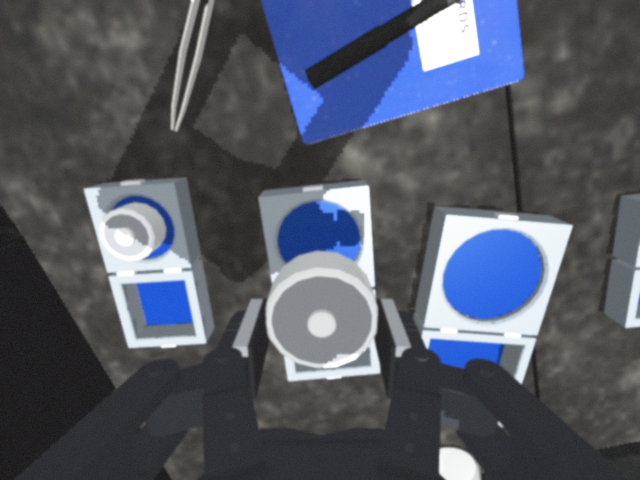

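The L well is at (318,235), partly hidden, at about (0.492, −0.2816). M is seated on the left. Lowering.

>>> {"name": "play_rows", "arguments": {
  "deltas": [
    {"hand":0.3,"dx":-0.02,"dy":-0.04,"dz":0.5,"ax":0,"ay":0,"az":0},
    {"hand":0.3,"dx":-0.02,"dy":-0.04,"dz":1.2,"ax":0,"ay":0,"az":0},
    {"hand":0.3,"dx":-0.02,"dy":-0.04,"dz":2.0,"ax":0,"ay":0,"az":0},
    {"hand":0.3,"dx":-0.02,"dy":-0.04,"dz":2.6,"ax":0,"ay":0,"az":0},
    {"hand":0.3,"dx":-0.02,"dy":-0.04,"dz":3.0,"ax":0,"ay":0,"az":0},
    {"hand":0.3,"dx":-0.02,"dy":-0.04,"dz":3.2,"ax":0,"ay":0,"az":0},
    {"hand":0.3,"dx":-0.02,"dy":-0.04,"dz":3.35,"ax":0,"ay":0,"az":0},
    {"hand":0.3,"dx":-0.02,"dy":-0.04,"dz":3.45,"ax":0,"ay":0,"az":0},
    {"hand":0.3,"dx":-0.02,"dy":-0.04,"dz":3.52,"ax":0,"ay":0,"az":0},
    {"hand":0.3,"dx":-0.02,"dy":-0.04,"dz":3.55,"ax":0,"ay":0,"az":0},
    {"hand":0.3,"dx":-0.02,"dy":-0.04,"dz":3.55,"ax":0,"ay":0,"az":0},
    {"hand":0.3,"dx":-0.02,"dy":-0.04,"dz":3.55,"ax":0,"ay":0,"az":0}
  ]
}}

```text
t: 24.75
tcp_pos: [0.4934, -0.2828, 0.0309]
tool_rot: [[-1.0, 0.005, 0.001], [0.005, 1.0, -0.0], [-0.001, -0.0, -1.0]]
contact_force: [-0.9, -0.5, -1.4]
gripper_width: 0.047
grasp_force: 41.5
```

>>> {"name": "play_rows", "arguments": {
  "deltas": [
    {"hand":0.3,"dx":0,"dy":0.03,"dz":0.03,"ax":0,"ay":0,"az":0},
    {"hand":0.3,"dx":0,"dy":0.03,"dz":0.06,"ax":0,"ay":0,"az":0},
    {"hand":0.3,"dx":0,"dy":0.03,"dz":0.06,"ax":0,"ay":0,"az":0}
  ]
}}

```text
t: 25.05
tcp_pos: [0.4932, -0.2819, 0.0292]
tool_rot: [[-1.0, 0.004, 0.0], [0.004, 1.0, -0.0], [-0.0, -0.0, -1.0]]
contact_force: [-0.1, -0.5, -0.7]
gripper_width: 0.0468
grasp_force: 41.7
```

>>> {"name": "play_rows", "arguments": {
  "deltas": [
    {"hand":0.3,"dx":0,"dy":0,"dz":0.02,"ax":0,"ay":0,"az":0},
    {"hand":0.5,"dx":0,"dy":0,"dz":0.02,"ax":0,"ay":0,"az":0},
    {"hand":0.65,"dx":0,"dy":0,"dz":0.02,"ax":0,"ay":0,"az":0},
    {"hand":0.75,"dx":0,"dy":0,"dz":0.02,"ax":0,"ay":0,"az":0},
    {"hand":0.75,"dx":0,"dy":0,"dz":0.02,"ax":0,"ay":0,"az":0},
    {"hand":0.75,"dx":0,"dy":0,"dz":-0.3,"ax":0,"ay":0,"az":0},
    {"hand":0.75,"dx":0,"dy":0,"dz":-1.2,"ax":0,"ay":0,"az":0},
    {"hand":0.75,"dx":0,"dy":0,"dz":-2.4,"ax":0,"ay":0,"az":0},
    {"hand":0.9,"dx":0,"dy":0,"dz":-3.6,"ax":0,"ay":0,"az":0},
    {"hand":1,"dx":0,"dy":0,"dz":-4.4,"ax":0,"ay":0,"az":0},
    {"hand":1,"dx":0,"dy":0,"dz":-4.6,"ax":0,"ay":0,"az":0},
    {"hand":1,"dx":0,"dy":0,"dz":-4.6,"ax":0,"ay":0,"az":0}
  ]
}}

```text
t: 26.25
tcp_pos: [0.4937, -0.2823, 0.1452]
tool_rot: [[-1.0, 0.004, 0.002], [0.004, 1.0, -0.002], [-0.002, -0.002, -1.0]]
contact_force: [-0.3, -0.6, -0.0]
gripper_width: 0.0854
grasp_force: 0.0
```

```bash
python3 - <<'E'
from h import *
img,P,K,R,t=grab('wrist')
q=P[(P[...,2]>.036)&(P[...,2]<.06)&(np.hypot(P[...,0]-.492,P[...,1]+.282)<.04)];print('L top',len(q),(q.min(0)+q.max(0))/2,q.max(0)-q.min(0),np.median(q,0))
to(.6200,.1410,.14)
E
```

```text
L top 3323 [ 0.49198755 -0.28191316  0.04030319] [0.04814066 0.04833773 0.00860534] [ 0.49078633 -0.28190209  0.04003613]
t 26.3 tcp [ 0.4929 -0.2817  0.1437] yaw 179.7 D [-5.01 16.93  0.15] rot [ 0. -0. -0.] w 0.0855 gf 0.0 F [ 0.2  0.5 -1.2] j6 [ -38.   16.   94.    0.   70. -128.]
```

L is seated (top at z 0.040, centred). Back for XL.

>>> {"name": "play_rows", "arguments": {
  "deltas": [
    {"hand":1,"dx":-0.15,"dy":0.5,"dz":0,"ax":0,"ay":0,"az":0},
    {"hand":1,"dx":-0.4,"dy":1.5,"dz":0,"ax":0,"ay":0,"az":0},
    {"hand":1,"dx":-0.9,"dy":3.0,"dz":0,"ax":0,"ay":0,"az":0},
    {"hand":1,"dx":-1.4,"dy":4.7,"dz":0,"ax":0,"ay":0,"az":0},
    {"hand":1,"dx":-1.9,"dy":6.4,"dz":0,"ax":0,"ay":0,"az":0},
    {"hand":1,"dx":-2.4,"dy":8.1,"dz":0,"ax":0,"ay":0,"az":0},
    {"hand":1,"dx":-2.9,"dy":9.8,"dz":0,"ax":0,"ay":0,"az":0},
    {"hand":1,"dx":-3.4,"dy":11.5,"dz":0,"ax":0,"ay":0,"az":0},
    {"hand":1,"dx":-3.9,"dy":13.2,"dz":0,"ax":0,"ay":0,"az":0},
    {"hand":1,"dx":-4.4,"dy":14.9,"dz":0,"ax":0,"ay":0,"az":0},
    {"hand":1,"dx":-4.8,"dy":16.2,"dz":0,"ax":0,"ay":0,"az":0},
    {"hand":1,"dx":-5.0,"dy":16.9,"dz":0,"ax":0,"ay":0,"az":0}
  ]
}}

```text
t: 27.5
tcp_pos: [0.6189, 0.1437, 0.1421]
tool_rot: [[-1.0, 0.001, -0.003], [0.001, 1.0, 0.001], [0.003, 0.001, -1.0]]
contact_force: [-0.9, -0.7, -0.7]
gripper_width: 0.0853
grasp_force: 0.0
```

>>> {"name": "play_rows", "arguments": {
  "deltas": [
    {"hand":1,"dx":0,"dy":0,"dz":0,"ax":0,"ay":0,"az":0},
    {"hand":1,"dx":0,"dy":0,"dz":0,"ax":0,"ay":0,"az":0},
    {"hand":1,"dx":0,"dy":0,"dz":0,"ax":0,"ay":0,"az":0}
  ]
}}

```text
t: 27.8
tcp_pos: [0.6194, 0.1386, 0.1434]
tool_rot: [[-1.0, 0.006, -0.002], [0.006, 1.0, -0.001], [0.002, -0.001, -1.0]]
contact_force: [-0.3, -0.2, -0.5]
gripper_width: 0.0853
grasp_force: 0.0
```

```bash
python3 - <<'E'
from h import *
stk()
to(.6200,.1410,.072)
E
```

```text
xl 7529 mid [0.6205 0.1407 0.0868] rng [0.062 0.062 0.007]
t 27.85 tcp [0.6196 0.1384 0.1437] yaw 179.6 D [-0.02  0.1   2.87] rot [-0.   -0.01  0.  ] w 0.0858 gf 0.0 F [-0.2  0.3  0.6] j6 [  5.  23.  84.  -0.  73. -85.]
```

>>> {"name": "play_rows", "arguments": {
  "deltas": [
    {"hand":1,"dx":-0.02,"dy":0,"dz":0.3,"ax":0,"ay":0,"az":0},
    {"hand":1,"dx":-0.02,"dy":0,"dz":0.9,"ax":0,"ay":0,"az":0},
    {"hand":1,"dx":-0.02,"dy":0,"dz":1.6,"ax":0,"ay":0,"az":0},
    {"hand":1,"dx":-0.02,"dy":0,"dz":2.2,"ax":0,"ay":0,"az":0},
    {"hand":1,"dx":-0.02,"dy":0,"dz":2.6,"ax":0,"ay":0,"az":0},
    {"hand":1,"dx":-0.02,"dy":0,"dz":2.8,"ax":0,"ay":0,"az":0},
    {"hand":1,"dx":-0.02,"dy":0,"dz":2.85,"ax":0,"ay":0,"az":0},
    {"hand":1,"dx":-0.02,"dy":0,"dz":2.85,"ax":0,"ay":0,"az":0},
    {"hand":1,"dx":-0.02,"dy":0,"dz":2.85,"ax":0,"ay":0,"az":0}
  ],
  "squeeze": 50
}}

```text
t: 28.75
tcp_pos: [0.6213, 0.1401, 0.0737]
tool_rot: [[-1.0, 0.004, 0.002], [0.004, 1.0, 0.0], [-0.002, 0.0, -1.0]]
contact_force: [-0.4, 1.0, 0.6]
gripper_width: 0.0856
grasp_force: 0.0
```

>>> {"name": "play_rows", "arguments": {
  "deltas": [
    {"hand":1,"dx":0,"dy":0.02,"dz":0.12,"ax":0,"ay":0,"az":0},
    {"hand":0.9,"dx":0,"dy":0.02,"dz":0.12,"ax":0,"ay":0,"az":0},
    {"hand":0.8,"dx":0,"dy":0.02,"dz":0.12,"ax":0,"ay":0,"az":0},
    {"hand":0.7,"dx":0,"dy":0.02,"dz":0.12,"ax":0,"ay":0,"az":0},
    {"hand":0.5,"dx":0,"dy":0.02,"dz":0.12,"ax":0,"ay":0,"az":0},
    {"hand":0.5,"dx":0,"dy":0.02,"dz":0.12,"ax":0,"ay":0,"az":0},
    {"hand":0.5,"dx":0,"dy":0.02,"dz":0.12,"ax":0,"ay":0,"az":0},
    {"hand":0.5,"dx":0,"dy":0.02,"dz":0.12,"ax":0,"ay":0,"az":0}
  ],
  "squeeze": 55
}}

```text
t: 29.55
tcp_pos: [0.6208, 0.1405, 0.0706]
tool_rot: [[-1.0, 0.004, 0.0], [0.004, 1.0, -0.0], [-0.0, -0.0, -1.0]]
contact_force: [-2.4, -0.1, 5.2]
gripper_width: 0.0598
grasp_force: 59.1
```

>>> {"name": "play_rows", "arguments": {
  "deltas": [
    {"hand":0.5,"dx":0,"dy":0,"dz":-0.1,"ax":0,"ay":0,"az":0},
    {"hand":0.5,"dx":0,"dy":0,"dz":-0.25,"ax":0,"ay":0,"az":0},
    {"hand":0.5,"dx":0,"dy":0,"dz":-0.5,"ax":0,"ay":0,"az":0},
    {"hand":0.5,"dx":0,"dy":0,"dz":-0.7,"ax":0,"ay":0,"az":0},
    {"hand":0.5,"dx":0,"dy":0,"dz":-0.7,"ax":0,"ay":0,"az":0},
    {"hand":0.5,"dx":0,"dy":0,"dz":-0.7,"ax":0,"ay":0,"az":0}
  ]
}}

```text
t: 30.15
tcp_pos: [0.6207, 0.1405, 0.0875]
tool_rot: [[-1.0, 0.005, 0.0], [0.005, 1.0, 0.0], [-0.0, 0.0, -1.0]]
contact_force: [-0.1, 0.5, -4.3]
gripper_width: 0.0597
grasp_force: 60.3
```

```bash
python3 - <<'E'
from h import *
img,P=stk();save('w11.png',img)
q=P[(P[...,2]>.1)&(P[...,2]<.112)&(np.hypot(P[...,0]-.6205,P[...,1]-.141)<.03)];print(len(q),np.median(q,0),(q.min(0)+q.max(0))/2)
to(.519,-.1565,.11)
E
```

```text
xl 663 mid [0.5987 0.1416 0.0868] rng [0.019 0.055 0.007]
l 1632 mid [0.6197 0.1413 0.1085] rng [0.058 0.08  0.007]
m 1426 mid [0.6213 0.1413 0.1295] rng [0.024 0.079 0.007]
s 2740 mid [0.6094 0.1415 0.152 ] rng [0.012 0.079 0.016]
14784 [0.61792005 0.1410173  0.10382855] [0.62037956 0.14090473 0.10619181]
t 30.2 tcp [0.6205 0.1405 0.0872] yaw 179.7 D [  4.01 -11.9   -0.91] rot [-0. -0.  0.] w 0.0598 gf 60.3 F [-0.8 -0.7 -5.1] j6 [  5.  27.  86.   0.  67. -85.]
```

View pics/w11.png

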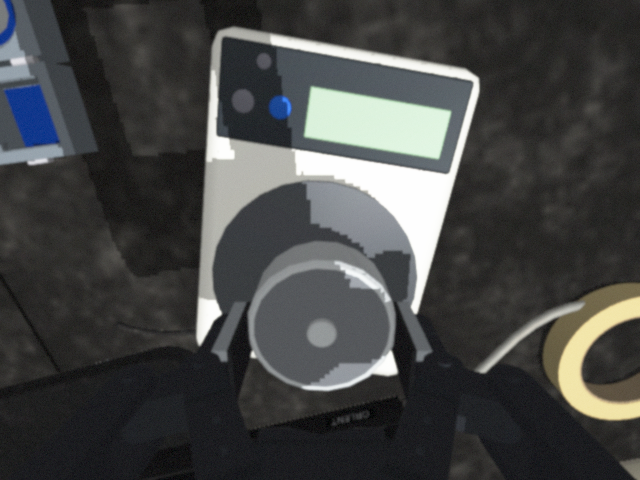

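XL is held at (322,325), level. Carrying it to its case.

>>> {"name": "play_rows", "arguments": {
  "deltas": [
    {"hand":0.5,"dx":0.1,"dy":-0.3,"dz":-0.6,"ax":0,"ay":0,"az":0},
    {"hand":0.5,"dx":0.3,"dy":-0.9,"dz":-1.0,"ax":0,"ay":0,"az":0},
    {"hand":0.5,"dx":0.7,"dy":-2.0,"dz":-1.0,"ax":0,"ay":0,"az":0},
    {"hand":0.5,"dx":1.1,"dy":-3.3,"dz":-1.0,"ax":0,"ay":0,"az":0},
    {"hand":0.5,"dx":1.5,"dy":-4.6,"dz":-1.0,"ax":0,"ay":0,"az":0},
    {"hand":0.5,"dx":2.0,"dy":-5.9,"dz":-1.0,"ax":0,"ay":0,"az":0},
    {"hand":0.5,"dx":2.4,"dy":-7.2,"dz":-1.0,"ax":0,"ay":0,"az":0},
    {"hand":0.5,"dx":2.9,"dy":-8.5,"dz":-1.0,"ax":0,"ay":0,"az":0},
    {"hand":0.5,"dx":3.3,"dy":-9.8,"dz":-1.0,"ax":0,"ay":0,"az":0},
    {"hand":0.5,"dx":3.7,"dy":-10.9,"dz":-1.0,"ax":0,"ay":0,"az":0},
    {"hand":0.5,"dx":3.95,"dy":-11.6,"dz":-1.0,"ax":0,"ay":0,"az":0},
    {"hand":0.5,"dx":4.05,"dy":-11.9,"dz":-1.0,"ax":0,"ay":0,"az":0}
  ]
}}

```text
t: 31.4
tcp_pos: [0.5172, -0.1595, 0.1138]
tool_rot: [[-1.0, 0.008, 0.002], [0.008, 1.0, -0.002], [-0.002, -0.002, -1.0]]
contact_force: [0.6, 0.2, -6.9]
gripper_width: 0.0594
grasp_force: 61.4
```

>>> {"name": "play_rows", "arguments": {
  "deltas": [
    {"hand":0.5,"dx":0,"dy":0,"dz":0,"ax":0,"ay":0,"az":0},
    {"hand":0.5,"dx":0,"dy":0,"dz":0,"ax":0,"ay":0,"az":0},
    {"hand":0.5,"dx":0,"dy":0,"dz":0,"ax":0,"ay":0,"az":0},
    {"hand":0.5,"dx":0,"dy":0,"dz":0,"ax":0,"ay":0,"az":0},
    {"hand":0.5,"dx":0,"dy":0,"dz":0,"ax":0,"ay":0,"az":0},
    {"hand":0.5,"dx":0,"dy":0,"dz":0,"ax":0,"ay":0,"az":0}
  ]
}}

```text
t: 32.0
tcp_pos: [0.5181, -0.156, 0.1122]
tool_rot: [[-1.0, 0.004, -0.0], [0.004, 1.0, 0.0], [0.0, 0.0, -1.0]]
contact_force: [-0.2, -0.4, -4.9]
gripper_width: 0.0597
grasp_force: 61.4
```

```bash
python3 - <<'E'
from h import *
img,P,K,R,t=grab('wrist')
hsv=cv2.cvtColor(img,cv2.COLOR_RGB2HSV);m=cv2.inRange(hsv,(100,110,60),(130,255,255))
q=P[(m>0)&(np.hypot(P[...,0]-.519,P[...,1]+.156)<.042)&(P[...,2]>.012)&(P[...,2]<.03)];print(len(q),q.min(0),q.max(0))
to(.5192,-.1567,.0305)
E
```

```text
4321 [ 0.4825167  -0.19166341  0.019494  ] [ 0.52909426 -0.12000557  0.02644515]
t 32.05 tcp [ 0.5181 -0.1561  0.1122] yaw 179.8 D [-0.05 -0.02  3.27] rot [ 0. -0. -0.] w 0.0601 gf 61.4 F [-1.   0.6 -5.8] j6 [ -26.   15.   99.    0.   65. -116.]
```

>>> {"name": "play_rows", "arguments": {
  "deltas": [
    {"hand":0.5,"dx":-0.03,"dy":0,"dz":0.4,"ax":0,"ay":0,"az":0},
    {"hand":0.5,"dx":-0.03,"dy":0,"dz":1.0,"ax":0,"ay":0,"az":0},
    {"hand":0.5,"dx":-0.03,"dy":0,"dz":1.7,"ax":0,"ay":0,"az":0},
    {"hand":0.5,"dx":-0.03,"dy":0,"dz":2.3,"ax":0,"ay":0,"az":0},
    {"hand":0.5,"dx":-0.03,"dy":0,"dz":2.7,"ax":0,"ay":0,"az":0},
    {"hand":0.5,"dx":-0.03,"dy":0,"dz":2.9,"ax":0,"ay":0,"az":0},
    {"hand":0.5,"dx":-0.03,"dy":0,"dz":3.05,"ax":0,"ay":0,"az":0},
    {"hand":0.5,"dx":-0.03,"dy":0,"dz":3.15,"ax":0,"ay":0,"az":0},
    {"hand":0.5,"dx":-0.03,"dy":0,"dz":3.2,"ax":0,"ay":0,"az":0},
    {"hand":0.5,"dx":-0.03,"dy":0,"dz":3.25,"ax":0,"ay":0,"az":0},
    {"hand":0.5,"dx":-0.03,"dy":0,"dz":3.25,"ax":0,"ay":0,"az":0},
    {"hand":0.5,"dx":-0.03,"dy":0,"dz":3.25,"ax":0,"ay":0,"az":0}
  ]
}}

```text
t: 33.25
tcp_pos: [0.519, -0.1566, 0.0314]
tool_rot: [[-1.0, 0.004, 0.001], [0.004, 1.0, -0.0], [-0.001, -0.0, -1.0]]
contact_force: [0.7, 0.5, -4.2]
gripper_width: 0.0596
grasp_force: 61.4
```

>>> {"name": "play_rows", "arguments": {
  "deltas": [
    {"hand":0.5,"dx":0,"dy":0.01,"dz":0.03,"ax":0,"ay":0,"az":0},
    {"hand":0.5,"dx":0,"dy":0.01,"dz":0.06,"ax":0,"ay":0,"az":0},
    {"hand":0.5,"dx":0,"dy":0.01,"dz":0.06,"ax":0,"ay":0,"az":0}
  ]
}}

```text
t: 33.55
tcp_pos: [0.5189, -0.1563, 0.0297]
tool_rot: [[-1.0, 0.004, 0.0], [0.004, 1.0, -0.0], [-0.0, -0.0, -1.0]]
contact_force: [0.7, 0.5, -3.7]
gripper_width: 0.0596
grasp_force: 61.7
```

>>> {"name": "play_rows", "arguments": {
  "deltas": [
    {"hand":0.5,"dx":0,"dy":0,"dz":0.03,"ax":0,"ay":0,"az":0},
    {"hand":0.5,"dx":0,"dy":0,"dz":0.05,"ax":0,"ay":0,"az":0},
    {"hand":0.5,"dx":0,"dy":0,"dz":0.05,"ax":0,"ay":0,"az":0}
  ]
}}

```text
t: 33.85
tcp_pos: [0.5189, -0.1563, 0.0296]
tool_rot: [[-1.0, 0.004, -0.0], [0.004, 1.0, -0.0], [0.0, -0.0, -1.0]]
contact_force: [-4.2, 1.6, 5.1]
gripper_width: 0.0597
grasp_force: 62.6
```

Touching the floor (force reversed). Releasing.

>>> {"name": "play_rows", "arguments": {
  "deltas": [
    {"hand":0.5,"dx":0,"dy":0,"dz":0.02,"ax":0,"ay":0,"az":0},
    {"hand":0.75,"dx":0,"dy":0,"dz":0.02,"ax":0,"ay":0,"az":0},
    {"hand":0.9,"dx":0,"dy":0,"dz":0.02,"ax":0,"ay":0,"az":0},
    {"hand":1,"dx":0,"dy":0,"dz":0.02,"ax":0,"ay":0,"az":0},
    {"hand":1,"dx":0,"dy":0,"dz":0.02,"ax":0,"ay":0,"az":0},
    {"hand":1,"dx":0,"dy":0,"dz":-0.3,"ax":0,"ay":0,"az":0},
    {"hand":1,"dx":0,"dy":0,"dz":-1.0,"ax":0,"ay":0,"az":0},
    {"hand":1,"dx":0,"dy":0,"dz":-2.2,"ax":0,"ay":0,"az":0},
    {"hand":1,"dx":0,"dy":0,"dz":-3.5,"ax":0,"ay":0,"az":0},
    {"hand":1,"dx":0,"dy":0,"dz":-4.8,"ax":0,"ay":0,"az":0},
    {"hand":1,"dx":0,"dy":0,"dz":-5.5,"ax":0,"ay":0,"az":0},
    {"hand":1,"dx":0,"dy":0,"dz":-5.5,"ax":0,"ay":0,"az":0}
  ]
}}

```text
t: 35.05
tcp_pos: [0.5213, -0.1575, 0.17]
tool_rot: [[-1.0, 0.004, 0.008], [0.004, 1.0, -0.004], [-0.008, -0.004, -1.0]]
contact_force: [-0.1, -0.6, -0.5]
gripper_width: 0.0855
grasp_force: 0.0
```

```bash
python3 - <<'E'
from h import *
img,P,K,R,t=grab('wrist');save('w12.png',img)
for n,c,a,r in(('xl',(.519,-.156),.044,.036),('l',(.492,-.282),.038,.03),('m',(.482,-.4065),.036,.025),('s',(.485,-.0315),.034,.02)):
    q=P[(P[...,2]>a)&(P[...,2]<.06)&(np.hypot(P[...,0]-c[0],P[...,1]-c[1])<r)]
    if len(q): print(n,len(q),((q.min(0)+q.max(0))/2).round(4),(q.max(0)-q.min(0)).round(4),'zmed',np.median(q[:,2]).round(4))
to(.519,-.156,.17)
E
```

```text
xl 4669 [ 0.5192 -0.1559  0.0476] [0.0612 0.0609 0.0072] zmed 0.046
l 3061 [ 0.4924 -0.2818  0.0415] [0.0486 0.0489 0.0071] zmed 0.0401
m 747 [ 0.483  -0.3996  0.039 ] [0.0332 0.022  0.006 ] zmed 0.038
s 666 [ 0.4853 -0.0319  0.0376] [0.0225 0.0221 0.0072] zmed 0.0363
t 35.1 tcp [ 0.5199 -0.1568  0.1676] yaw 179.7 D [ 0.03  0.03 -0.1 ] rot [-0.01  0.03 -0.  ] w 0.0857 gf 0.0 F [-0.5  0.7  0. ] j6 [ -26.   11.   97.    0.   72. -116.]
```

View pics/w12.png

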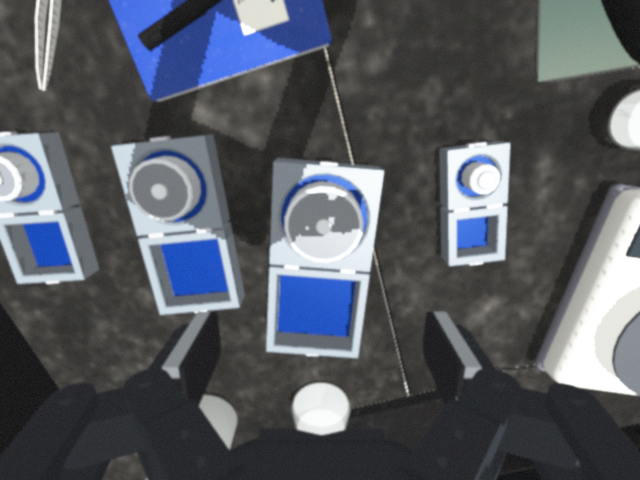

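All four weights sit in their wells: M (8,175), L (160,188), XL (324,222), S (483,178). Their top heights match and the beaker is still standing. Handing in.

```bash
python3 -c "
from station import manip
print(manip.hand_in())"
```

```text
the job is handed in; nothing more can be done
None
```

I set all four weights into their own cases, smallest first, with the beaker left standing where it was, and handed the job in at about 35 s; the hand-in returned no verdict.

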